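# Right the tipped parts tote and hang it up

## Task

The little red parts tote has been knocked over on the saddler's bench. Stand it upright on the bench, let go and draw clear of it, then take it again by its wooden handle and hang it gently by the middle of the handle on the steel hook of the stand, so that it hangs level and at rest. Leave the dye bottle, the thread spool and the wax pot where they stand.

Things in the scene. Friction and masses are not known exactly. Their poses are not given: they have to be found in the camera images.
- tote: Red open tote, 80 (x) by 140 (y) by 60 mm high (z), walls 4 mm, about 0.26 kg (+-35 %), heaviest at its floor, with a rigid arch handle. Origin: centre of its underside; z points out of its mouth to the handle. It starts lying on its +x side, z level and away from the robot within 0.4 rad, origin 40 mm above the bench.
- tote_rim (a point): Centre of the tote's mouth, 60 mm from the underside along its z; axes as the tote's. The handle's steel legs (14 mm wide, 5 mm thick) stand outside both ends, at y = +-72 mm. Tipped up about its lower long edge, the tote falls upright by itself once its z has been raised more than about 45 degrees.
- tote_grip (a point): Middle of the tote's wooden grip bar, on its axis, 141 mm from the underside along z; axes as the tote's. The rigid straight bar runs along y, 150 mm long, 14 mm wide (x) and 8 mm thick (z), 77 mm clear of the rim. With the tote lying, the bar is level, its axis 40 mm above the bench.
- hook_stand: Fixed hook stand. Origin on the bench below the hook's seat; x runs level along the hook from tip to post; the tip points to the robot's side (world -x within 0.3 rad). Base disc (radius 55, 12 mm thick) and post (radius 8, 222 mm high) centred 75 mm behind the seat (+x). A round bar of radius 5 mm runs level from the post to 22 mm before the seat, then bends up to the tip.
- hook_seat (a point): The place on top of the level hook bar where the grip bar should rest, 210 mm above the bench; axes as the stand's. With the tote hung, the middle of its grip bar (on its axis) lies 4 mm above this point, bar across the hook.
- hook_tip (a point): Upper end of the hook's turned-up tip, 34 mm before the seat (-x) and 20 mm above it (230 mm above the bench). The grip bar has to pass over it, with the tip going between bar and rim, before it is lowered.
- dye_bottle: White bottle with a blue label, radius 24 mm, 110 mm high; origin at the centre of its underside. Leave alone.
- spool: Brown thread spool, radius 24 mm, 50 mm high, standing; origin at the centre of its underside. Leave alone.
- wax_pot: White ceramic pot, radius 36 mm, 60 mm high; origin at the centre of its underside. Leave alone.
Not all that is in view belongs to the job. Several things look just like the tote: the one meant starts farthest from the robot's base.

How it is judged:
On the way:
1. the tote stands upright on the bench, at rest, let go and with the gripper drawn clear (over 50 mm from the middle of its grip bar) (angle between tote's own z axis and vertical below 0.1 rad and height (world z) of tote below 0.008 m and contact force between the fingers and tote below 0.1 N and linear speed of tote below 0.03 m/s and distance between the grasp point and tote_grip above 0.05 m), for 0.25 s.
At the end, for the whole second after the job is handed in: The tote hangs still on the hook bar by its grip bar, not held: the bar's middle 30 mm before to 50 mm behind the seat, within 25 mm sideways, -4 to 14 mm above it; tote within 15 degrees of upright, resting on the hook with over 1 N; bottle, spool and pot moved under 30 mm (x of tote_grip in the frame of hook_seat between -0.03 and 0.05 m and y of tote_grip in the frame of hook_seat between -0.025 and 0.025 m and z of tote_grip in the frame of hook_seat between -0.004 and 0.014 m and angle between tote's own z axis and vertical below 0.26 rad and contact force between tote and hook_stand above 1 N and contact force between the fingers and tote below 0.1 N and linear speed of tote below 0.05 m/s and angular speed of tote below 0.4 rad/s and distance of each of dye_bottle, spool, wax_pot from where it was at the start of the episode below 0.03 m); the robot touches nothing.
It fails at once if the tote is forced against the hook stand with more than 40 N (contact force between tote and hook_stand above 40 N).
It fails at once if dye bottle moved by more than 30 mm (distance of dye_bottle from where it was at the start of the episode above 0.03 m).
It fails at once if spool moved by more than 30 mm (distance of spool from where it was at the start of the episode above 0.03 m).
It fails at once if wax pot moved by more than 30 mm (distance of wax_pot from where it was at the start of the episode above 0.03 m).
It also fails if it takes over 72 s, if anything falls off the work surface, if the arm or the gripper's body presses on something with over 40 N, if the wrist force passes 120 N, or if a joint passes its speed limit or range.

## Robot

A 6-joint arm with a two-finger parallel gripper is mounted at the origin on the work surface. World frame = base frame: x ahead of the robot, y to its left, z up, the work surface at z = 0. Lengths are in m, angles in rad, forces in N, time in s.
With the tool pointing down it reaches from about 0.325 to 0.9 m from the base axis. Payload 3.5 kg.
Tool frame: the origin (TCP) lies midway between the tips of the shut fingers; the grasp point (between the pads) lies 19 mm behind it; z points along the fingers, y is the direction in which the jaws open and shut (so a half turn about z gives the same grasp; the last joint's range is limited). The gripper opens to 85 mm and grips with 20 to 120 N. Pads are 22 mm wide; open, the fingers measure 114 mm over their backs; the gripper's body (76 mm by 85 mm) begins 54 mm behind the grasp point. The pads swing forward as they close: fully open they stand 13 mm farther back than shut.
Start: joints at [0.998, 0.276, -0.026, 1.268, 0, 1.467], TCP at [0.283, 0.557, 0.203] pointing down, gripper open.
Joint ranges: [-3.12, 3.12], [-0.85, 1.88], [-1.08, 1.24], [-1.95, 2.15], [-1.57, 1.53], [-3.14, 3.14]. Speed limits (rad/s): [2.57, 2.57, 3.14, 3.14, 3.14, 3.14].

## Interface

Orientations are given as a rotation vector (axis times angle).
In Python, from workcell import sense, snapshot, camera_info, bot gives the robot as it stands. The module is installed in compiled form; this text tells all that it offers.
- The arm moves only by the tool servo_tool, never from a script. Its arguments are lists of equal length, an entry for each row: "translation": the shift along the world's x, y, z in m, a list of three; "yaw": the turn about the world's z in degrees. A call has 1 to 8 rows; each row is the pose to reach, as a shift and turn from the pose measured when the call began; what a row does not reach only later rows make up. A row lasts 1/8 s, in which the tool goes at most 62.5 mm and 10.7 degrees, less where a joint would pass 70% of its speed; a pose out of reach is approached as far as the arm can. A call with a gripper value outside its range is refused whole. "gripper" is the opening, from 0 (shut) to 1 (fully open), set as the call begins (left out, the last holds). The fingers move at their own pace and stop on an object; "squeeze" is the grip in N (left out, the last holds). Time passes only in rows, so rows that repeat a pose let the fingers close. It gives the time, the measured TCP pose, the force and the opening at its end, in the units of the state.
- sense(): the state, without advancing time (a new reading comes with each control period).
- snapshot(name): name is "scene" or "side" or "wrist"; returns (picture, depth): 384x512x3 uint8, red, green, blue; 384x512 float32, m along the optical axis (not along the pixel's ray), 0 where there is no reading.
- camera_info(name): a dict with "fx", "fy", "cx", "cy" (pixels), "view" (4x4, takes a point from world to camera coordinates); the wrist camera has in their place "hand_eye" (4x4, takes a point from camera to tool coordinates, whose origin is the TCP and whose axes are the flange's). Camera axes: x right, y down, z forward; pixel columns grow to the right and rows downward; lengths in m; the calibration is good to about 2 mm. A picture is of the moment at which its call begins: read the wrist's pose just before it. camera_info takes no time and is no camera call.
- bot.hand_in(): hands the job in, once; it reports no verdict.
The state is a dict: "t": time; "joint_pos": joint angles; "joint_vel": joint speeds; "effort": joint torques, N m; "position": TCP position; "tcp_rot": TCP orientation; "force": force on the tool from outside, world axes, zero at the start; "torque": the same for the moment, N m; "finger_gap": finger opening in m.
Only numpy, scipy, OpenCV 4.12 (cv2) and the standard library are available. Lean on these libraries where they do the work, as an engineer would, in place of code of your own. Each camera call takes 0.05 s, during which the arm holds its last target.

## Working session

There is one attempt and no reset: what is moved stays moved. The work goes in short steps, Python scripts to look and compute and a tool call to move; the robot and the scene stay as the last step left them, time stands still between calls to the robot, and variables do not carry over. Pictures are saved under pics/ and viewed, and the job is handed in when it is done.

Besides the shell and the picture viewer there is one more tool, called after ">>>" by a JSON object that holds its "method" and its "body", one argument or row to a line. servo_tool: Moves the arm, as the interface text tells. Its arguments: {"type":"object","properties":{"translation":{"type":"array","items":{"type":"array","items":{"type":"number"}}},"yaw":{"type":"array","items":{"type":"number"}},"gripper":{"type":"number"},"squeeze":{"type":"number"}},"required":["translation","yaw"]}

```bash
ls; mkdir -p pics; cat > h.py <<'E'
import numpy as np,cv2
from workcell import sense,snapshot,camera_info,bot
def shot(name,fn):
    s=sense(); im,d=snapshot(name)
    cv2.imwrite('pics/'+fn+'.png',im[:,:,::-1]); np.savez('pics/'+fn+'.npz',im=im,d=d,pos=s['position'],rot=s['tcp_rot'])
    return im,d,s
def cloud(name,d,s=None):
    c=camera_info(name); v,u=np.mgrid[0:384,0:512]
    P=np.stack([(u-c['cx'])/c['fx']*d,(v-c['cy'])/c['fy']*d,d,np.ones_like(d)],-1)
    if 'view' in c: M=np.linalg.inv(np.array(c['view']))
    else:
        T=np.eye(4);T[:3,:3]=cv2.Rodrigues(np.array(s['tcp_rot'],float))[0];T[:3,3]=s['position'];M=T@np.array(c['hand_eye'])
    return (P@M.T)[...,:3]
E
python3 - <<'E'
from h import *
a=shot('scene','s0');b=shot('side','d0')
print(sense()); print(camera_info('scene'),camera_info('side'))
E
```

```text
pics
{'t': 0.1, 'joint_pos': array([ 9.97603668e-01,  2.77089490e-01, -2.77283074e-02,  1.26803306e+00,
       -1.70932958e-05,  1.46741609e+00]), 'joint_vel': array([ 1.48313052e-03, -1.37919171e-03,  4.49289168e-03, -1.62260351e-05,
        1.56355802e-04, -4.53227434e-04]), 'effort': array([-3.64767275e-04, -4.46707284e+01,  2.96129090e+01,  8.46318231e-03,
       -1.48843637e-04,  1.36496075e-05]), 'position': array([0.28253383, 0.55663379, 0.20235865]), 'tcp_rot': array([-7.31055950e-01, -3.05466363e+00,  3.05261038e-03]), 'force': array([0.23050229, 0.53129867, 0.7130394 ]), 'torque': array([-0.00431443, -0.07266825, -0.02317313]), 'finger_gap': 0.0852930372967976}
{'fx': 452.69307941249855, 'fy': 452.69307941249855, 'cx': 250.9139575225463, 'cy': 190.86803369454844, 'view': array([[ 0.16930334,  0.98554129, -0.0066894 , -0.19207179],
       [ 0.63601703, -0.11443942, -0.76314216, -0.16778208],
       [-0.75287364,  0.12494795, -0.64619601,  1.79105678],
       [ 0.        ,  0.        ,  0.        ,  1.        ]])} {'fx': 367.30971862186703, 'fy': 367.30971862186703, 'cx': 257.74864690334243, 'cy': 193.7271809809271, 'view': array([[ 0.80917968, -0.58744707,  0.01158399, -0.31411915],
       [-0.41617818, -0.58695934, -0.69445983,  0.39239023],
       [ 0.41475772,  0.55712178, -0.71943823,  0.90097028],
       [ 0.        ,  0.        ,  0.        ,  1.        ]])}
```

View pics/s0.png

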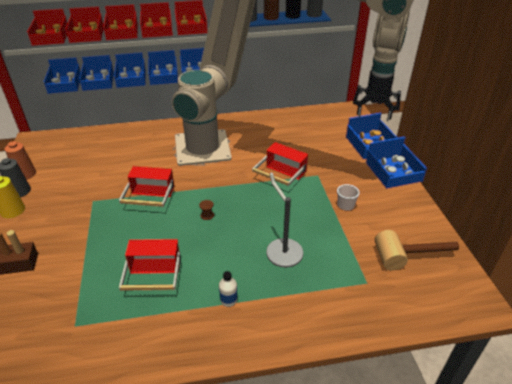

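View pics/d0.png

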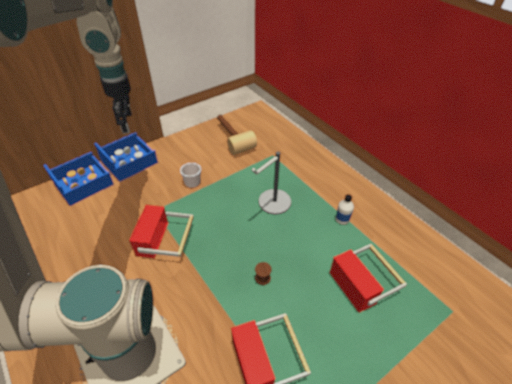

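In the scene view (looking back at the robot), three red totes could be taken for the target: A at (151,262), B at (150,188) and C at (285,165). In the side view they are at (360,275), (265,350) and (160,230). The hook stand is at (285,225), bottle (228,290), spool (207,210) and pot (347,197). I'll measure each tote's distance from the base next.

```bash
python3 - <<'E'
from h import *
for n,f in(('scene','s0'),('side','d0')):
    z=np.load(f'pics/{f}.npz');im=z['im'].astype(int);d=z['d'];P=cloud(n,d)
    print(n)
    red=(im[...,0]>120)&(im[...,1]<50)&(im[...,2]<50)&(d>0)&(P[...,2]<.2)&(P[...,2]>-.02)&(P[...,0]<1.2)&(abs(P[...,1])<.8)&(P[...,0]>.0)
    k,l,st,c=cv2.connectedComponentsWithStats(red.astype(np.uint8))
    for i in range(1,k):
        if st[i,4]<150: continue
        Q=P[l==i]; top=Q[Q[:,2]>.065]
        print('red',c[i].round(),st[i,4],np.hypot(*Q.mean(0)[:2]).round(3),Q.mean(0).round(3),'z',np.percentile(Q[:,2],[1,99]).round(3))
        if len(top)>20:
            r=cv2.minAreaRect(top[:,:2].astype(np.float32)*1000);print('  toprect mm',r, cv2.boxPoints(r).round().tolist())
    # grip bar (yellow wood), above table 0.03-0.06
    def loc(name,m):
        k,l,st,c=cv2.connectedComponentsWithStats(m.astype(np.uint8))
        for i in range(1,k):
            if st[i,4]<25: continue
            Q=P[l==i]; print(name,c[i].round(),st[i,4],Q.mean(0).round(3),Q.min(0).round(3),Q.max(0).round(3))
    ws=(P[...,0]>.2)&(P[...,0]<1.1)&(abs(P[...,1])<.6)&(d>0)
    loc('obj',ws&(P[...,2]>.012)&(P[...,2]<.4))
E
python3 - <<'E'
import cv2
im=cv2.imread('pics/s0.png');cv2.imwrite('pics/c0.png',cv2.resize(im[150:310,80:320],None,fx=3.3,fy=3.3,interpolation=2))
E
```

```text
scene
red [287. 152.] 392 0.354 [0.197 0.294 0.083] z [0.067 0.089]
  toprect mm ((195.6986083984375, 291.7753601074219), (141.6953125, 66.93463897705078), 46.58432388305664) [[123.0, 263.0], [171.0, 217.0], [269.0, 320.0], [220.0, 366.0]]
red [282. 168.] 244 0.337 [0.188 0.28  0.008] z [0.002 0.014]
red [150. 173.] 418 0.303 [ 0.233 -0.193  0.083] z [0.07  0.089]
  toprect mm ((231.41598510742188, -195.88668823242188), (140.36935424804688, 62.379451751708984), 75.27579498291016) [[183.0, -256.0], [244.0, -272.0], [279.0, -136.0], [219.0, -120.0]]
red [149. 190.] 297 0.308 [ 0.229 -0.206  0.007] z [0.003 0.013]
red [152. 247.] 720 0.609 [ 0.58  -0.188  0.082] z [0.077 0.087]
  toprect mm ((577.3270874023438, -188.58309936523438), (136.59291076660156, 60.00568771362305), 80.81797790527344) [[537.0, -251.0], [596.0, -261.0], [618.0, -126.0], [559.0, -116.0]]
red [153. 265.] 565 0.612 [ 0.579 -0.196  0.007] z [0.002 0.012]
obj [375.  94.] 927 [0.291 0.542 0.338] [0.243 0.483 0.248] [0.322 0.6   0.4  ]
obj [369. 157.] 78 [0.226 0.598 0.041] [0.201 0.593 0.013] [0.27  0.6   0.081]
obj [28
[... 1296 characters left out ...]
54 0.012] [0.719 0.6   0.073]
obj [272. 182.] 525 [0.582 0.191 0.105] [0.488 0.139 0.012] [0.648 0.246 0.23 ]
obj [191. 173.] 372 [0.42  0.447 0.04 ] [0.384 0.409 0.012] [0.453 0.485 0.064]
obj [119. 173.] 53 [0.215 0.598 0.036] [0.205 0.594 0.012] [0.231 0.6   0.064]
obj [344. 209.] 357 [ 0.724 -0.001  0.063] [ 0.709 -0.018  0.012] [0.755 0.026 0.113]
obj [166. 222.] 674 [0.246 0.28  0.059] [0.2   0.159 0.012] [0.327 0.364 0.085]
obj [361. 277.] 2177 [ 0.584 -0.2    0.062] [ 0.535 -0.281  0.012] [ 0.7   -0.114  0.085]
obj [263. 270.] 248 [ 0.388 -0.022  0.044] [ 0.367 -0.042  0.012] [0.414 0.005 0.053]
obj [261. 350.] 2117 [ 0.251 -0.201  0.07 ] [ 0.2   -0.299  0.013] [ 0.359 -0.118  0.084]
```

View pics/c0.png

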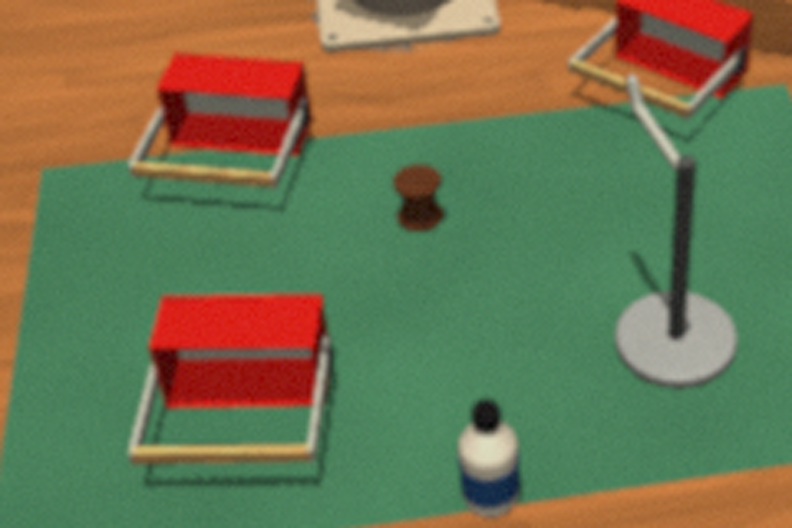

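Tote A at scene pixel (151,262) is farthest from the base, at 0.61 m against 0.30 m and 0.35 m, so it is the target. The crop confirms it: mouth and handle face away from the robot, with the +x side down. Next I'll get the precise poses of the tote and hook.

```bash
python3 - <<'E'
from h import *
Ps=[];C=[]
for n,f in(('scene','s0'),('side','d0')):
    z=np.load(f'pics/{f}.npz');P=cloud(n,z['d']);m=(z['d']>0)
    P=P[m];c=z['im'][m].astype(int)
    # tote A region
    a=(P[:,0]>.5)&(P[:,0]<.73)&(P[:,1]>-.31)&(P[:,1]<-.08)&(P[:,2]>.012)
    T=P[a];
    top=T[(T[:,2]>.072)]
    r=cv2.minAreaRect(top[:,:2].astype(np.float32)*1000);print(n,'top',np.round(r[0],1),np.round(r[1],1),round(r[2],1),'zmed',np.median(top[:,2]).round(4))
    bar=T[(T[:,0]>.665)&(T[:,2]>.025)&(T[:,2]<.06)]
    v=cv2.fitLine(bar[:,:2].astype(np.float32),cv2.DIST_HUBER,0,.01,.01).ravel()
    d=v[:2]; t=(bar[:,:2]-v[2:])@d; print(' bar dir deg',np.degrees(np.arctan2(d[1],d[0])),'ends',(v[2:]+d*t.min()).round(4),(v[2:]+d*t.max()).round(4),'z',bar[:,2].mean().round(4),bar[:,2].max().round(4))
    H=(P[:,0]>.45)&(P[:,0]<.68)&(P[:,1]>.1)&(P[:,1]<.28)
    Q=P[H]
    post=Q[(Q[:,2]>.04)&(Q[:,2]<.19)]; print(' post',np.median(post,0).round(4),len(post))
    disc=Q[(Q[:,2]>.008)&(Q[:,2]<.02)&(np.hypot(Q[:,0]-.6,Q[:,1]-.195)<.09)]
    print(' disc',cv2.minEnclosingCircle(disc[:,:2].astype(np.float32)))
    hb=Q[(Q[:,2]>.195)&(Q[:,2]<.24)]
    o=np.argsort(hb[:,0]);hb=hb[o]
    v=cv2.fitLine(hb[:,:2].astype(np.float32),cv2.DIST_HUBER,0,.01,.01).ravel()
    print(' hook',len(hb),v, np.degrees(np.arctan2(v[1],v[0])));print(hb[:6].round(4).tolist(),hb[-6:].round(4).tolist())
    print(' ztop hookbar', np.percentile(hb[:,2],[5,50,95,99]).round(4))
E
```

```text
scene top [ 574.6 -190.9] [142.2  64.7] 80.6 zmed 0.0825
 bar dir deg 80.70576 ends [ 0.6754 -0.2831] [ 0.6997 -0.1344] z 0.0455 0.0559
 post [0.6032 0.191  0.1183] 210
 disc ((0.6063827276229858, 0.19101589918136597), 0.08069784194231033)
 hook 167 [0.9803095  0.19746727 0.5595427  0.18224587] 11.38889
[[0.4891, 0.1707, 0.2328], [0.4895, 0.1677, 0.2299], [0.4898, 0.1736, 0.2293], [0.4926, 0.1672, 0.2251], [0.4936, 0.1698, 0.2328], [0.4937, 0.1671, 0.2187]] [[0.606, 0.191, 0.2137], [0.6064, 0.1889, 0.1961], [0.6068, 0.1934, 0.2176], [0.6068, 0.1944, 0.1956], [0.6074, 0.1935, 0.2109], [0.6079, 0.1909, 0.2045]]
 ztop hookbar [0.2    0.2125 0.2272 0.2313]
side top [ 576.1 -189. ] [142.4  62. ] 80.8 zmed 0.0793
 bar dir deg 82.06219 ends [ 0.6732 -0.2809] [ 0.6941 -0.1314] z 0.043 0.0506
 post [0.5939 0.1895 0.1206] 171
 disc ((0.598303496837616, 0.19405032694339752), 0.056375615298748016)
 hook 144 [0.97887325 0.20446785 0.54858094 0.18098539] 11.79835
[[0.488, 0.1695, 0.2256], [0.4897, 0.167, 0.2228], [0.4897, 0.1719, 0.2267], [0.4905, 0.1731, 0.2293], [0.4908, 0.1685, 0.2249], [0.4912, 0.1691, 0.228]] [[0.6001, 0.1874, 0.2101], [0.6006, 0.1987, 0.2217], [0.6006, 0.1874, 0.2021], [0.6007, 0.1871, 0.1982], [0.6016, 0.1903, 0.2229], [0.6036, 0.1976, 0.221]]
 ztop hookbar [0.2027 0.2093 0.2255 0.2289]
```

>>> {"method": "servo_tool", "body": {
  "translation": [
    [0, 0, 0.06],
    [0.01, -0.04, 0.1],
    [0.03, -0.09, 0.12],
    [0.05, -0.145, 0.12],
    [0.075, -0.2, 0.12],
    [0.1, -0.255, 0.12],
    [0.125, -0.31, 0.12],
    [0.15, -0.365, 0.12]
  ],
  "yaw": [0, 2, 4, 6, 8, 10, 14, 17.5],
  "gripper": 1,
  "squeeze": 20
}}

```text
t: 1.1
position: [0.4327, 0.1898, 0.322]
tcp_rot: [-0.254, -3.131, 0.003]
force: [1.9, 0.7, 0.3]
finger_gap: 0.0855
```

```bash
cat >> h.py <<'E'
def st():
    s=sense();R=cv2.Rodrigues(np.array(s['tcp_rot'],float))[0]
    print('t',round(s['t'],2),'p',np.round(s['position'],4),'jawdeg',np.degrees(np.arctan2(R[1,1],R[0,1])).round(1),'tz',R[:,2].round(3),'F',np.round(s['force'],1),'gap',round(s['finger_gap'],4),'j',np.round(s['joint_pos'],2))
E
python3 -c "
from h import *
st()"
```

```text
t 1.1 p [0.4327 0.1898 0.322 ] jawdeg 80.7 tz [-0.001 -0.002 -1.   ] F [1.9 0.7 0.3] gap 0.0855 j [ 0.28 -0.04 -0.14  1.47 -0.    0.44]
```

Moving to above the -y leg at (0.626, -0.271), which is 0.193 in x and -0.461 in y from here.

>>> {"method": "servo_tool", "body": {
  "translation": [
    [0.025, -0.055, 0],
    [0.05, -0.11, 0],
    [0.075, -0.17, 0],
    [0.1, -0.23, 0],
    [0.125, -0.29, 0],
    [0.15, -0.35, 0],
    [0.172, -0.41, -0.02],
    [0.193, -0.461, -0.05]
  ],
  "yaw": [0, 0, 0, 0, 0, 0, 0, 0]
}}

```text
t: 2.1
position: [0.6221, -0.262, 0.2784]
tcp_rot: [0.255, 3.13, -0.004]
force: [0.8, 1.0, -0.4]
finger_gap: 0.0856
```

>>> {"method": "servo_tool", "body": {
  "translation": [
    [0, 0, 0],
    [0, 0, 0]
  ],
  "yaw": [0, 0]
}}

```text
t: 2.35
position: [0.6216, -0.2618, 0.2777]
tcp_rot: [-0.256, -3.131, 0.002]
force: [0.3, -0.2, -0.3]
finger_gap: 0.0854
```

```bash
python3 - <<'E'
from h import *
st()
im,d,s=shot('wrist','w1')
P=cloud('wrist',d,s);T=P[(d>0)&(P[...,2]>.015)&(P[...,2]<.12)&(d>.1)]
top=T[T[:,2]>.072]
if len(top)>50: print(cv2.minAreaRect(top[:,:2].astype(np.float32)*1000),np.median(top[:,2]))
# project expected grip point
c=camera_info('wrist');Tm=np.eye(4);Tm[:3,:3]=cv2.Rodrigues(np.array(s['tcp_rot'],float))[0];Tm[:3,3]=s['position'];M=np.linalg.inv(Tm@np.array(c['hand_eye']))
for p in([.626,-.271,.047],[.685,-.2075,.047],[.673,-.279,.047]):
    q=M@np.array(p+[1]);print((q[0]/q[2]*c['fx']+c['cx']).round(),(q[1]/q[2]*c['fy']+c['cy']).round())
E
```

```text
t 2.35 p [ 0.6216 -0.2618  0.2777] jawdeg 80.6 tz [-0.    -0.002 -1.   ] F [ 0.3 -0.2 -0.3] gap 0.0854 j [-0.49  0.34  0.21  1.44 -0.   -0.33]
((626.9619140625, -109.40776062011719), (338.0073547363281, 108.01520538330078), 58.38347244262695) 0.07966187862149024
250.0 165.0
302.0 199.0
250.0 199.0
```

View pics/w1.png

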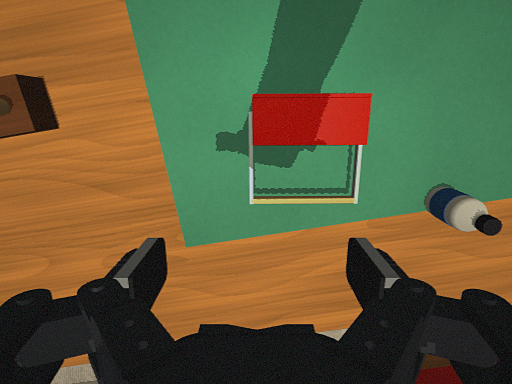

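The wrist view shows the leg at column 251, with the corner where it meets the grip bar at (251,201). This agrees with the projected grip point. Descending.

>>> {"method": "servo_tool", "body": {
  "translation": [
    [0.004, -0.009, -0.04],
    [0.004, -0.009, -0.085],
    [0.004, -0.009, -0.13],
    [0.004, -0.009, -0.17],
    [0.004, -0.009, -0.2],
    [0.004, -0.009, -0.225],
    [0.004, -0.009, -0.245],
    [0.004, -0.009, -0.255]
  ],
  "yaw": [0, 0, 0, 0, 0, 0, 0, 0]
}}

```text
t: 3.4
position: [0.6258, -0.2692, 0.0236]
tcp_rot: [0.253, 3.13, -0.004]
force: [-0.6, 0.8, -0.2]
finger_gap: 0.0855
```

>>> {"method": "servo_tool", "body": {
  "translation": [
    [0, 0, 0],
    [0, 0, 0],
    [0, 0, 0],
    [0, 0, 0],
    [0, 0, 0],
    [0, 0, 0]
  ],
  "yaw": [0, 0, 0, 0, 0, 0],
  "gripper": 0,
  "squeeze": 25
}}

```text
t: 4.15
position: [0.6258, -0.2693, 0.0237]
tcp_rot: [0.253, 3.13, -0.004]
force: [-0.5, 0.4, 1.4]
finger_gap: 0.0001
```

```bash
python3 - <<'E'
from h import *
st()
im,d,s=shot('wrist','w2');shot('scene','s2')
a=cv2.imread('pics/w2.png');b=cv2.imread('pics/s2.png')[200:340,60:250]
b=cv2.resize(b,None,fx=2,fy=2)
o=np.zeros((384+280,512,3),np.uint8);o[:384]=a;o[384:,:380]=b
cv2.imwrite('pics/w2b.png',cv2.resize(o,None,fx=.9,fy=.9))
E
```

```text
t 4.15 p [ 0.6258 -0.2693  0.0237] jawdeg 80.8 tz [ 0.001 -0.002 -1.   ] F [-0.5  0.4  1.4] gap 0.0001 j [-0.5   0.5  -0.1   0.97 -0.   -0.34]
```

View pics/w2b.png

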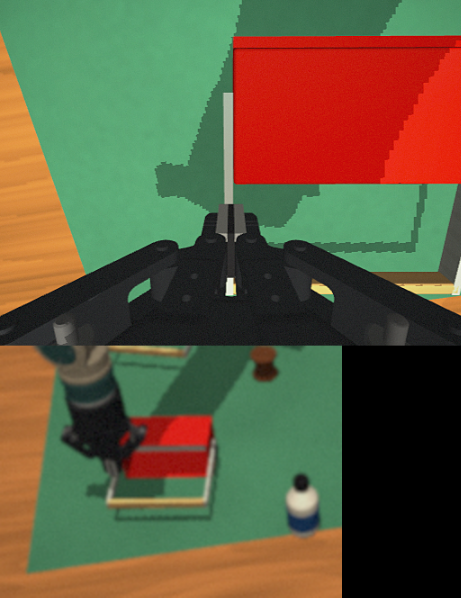

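```bash
python3 - <<'E'
from h import *
shot('side','d2')
a=cv2.imread('pics/d2.png')[200:340,280:450]
cv2.imwrite('pics/d2b.png',cv2.resize(a,None,fx=4,fy=4,interpolation=2))
E
```

```text
(no output)
```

View pics/d2b.png

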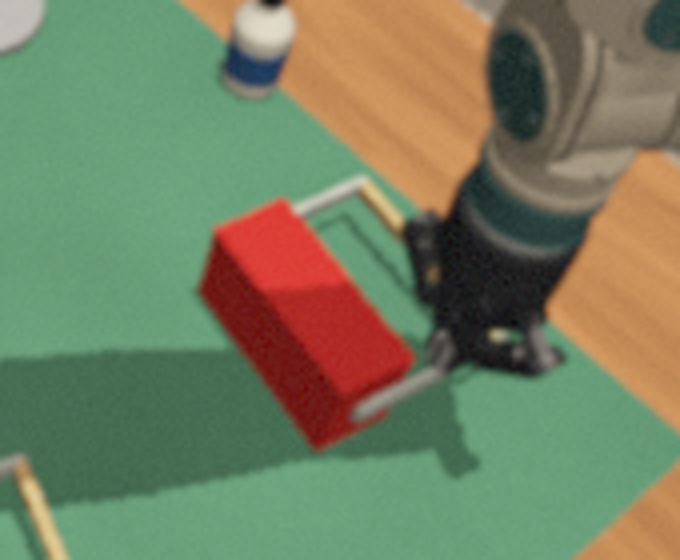

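The reported gap reads about 0, yet the wrist view shows the leg entering the pads at (230,225). I'll try a small lift along the arc to see whether it holds.

>>> {"method": "servo_tool", "body": {
  "translation": [
    [-0.001, 0, 0.004],
    [-0.003, 0.0005, 0.008],
    [-0.005, 0.001, 0.012],
    [-0.0085, 0.0015, 0.0155],
    [-0.0085, 0.0015, 0.0155]
  ],
  "yaw": [0, 0, 0, 0, 0]
}}

```text
t: 4.92
position: [0.6172, -0.2678, 0.0396]
tcp_rot: [0.253, 3.13, -0.004]
force: [0.6, 0.0, 0.2]
finger_gap: -0.0001
```

```bash
python3 - <<'E'
from h import *
st()
shot('side','d3');shot('scene','s3')
a=cv2.imread('pics/d3.png')[200:340,280:450];b=cv2.imread('pics/s3.png')[200:340,80:250]
cv2.imwrite('pics/d3b.png',cv2.resize(np.hstack([a,b]),None,fx=2.3,fy=2.3,interpolation=2))
E
```

```text
t 4.92 p [ 0.6172 -0.2678  0.0396] jawdeg 80.8 tz [ 0.002 -0.003 -1.   ] F [0.6 0.  0.2] gap -0.0001 j [-0.5   0.47 -0.1   0.99 -0.   -0.34]
```

View pics/d3b.png

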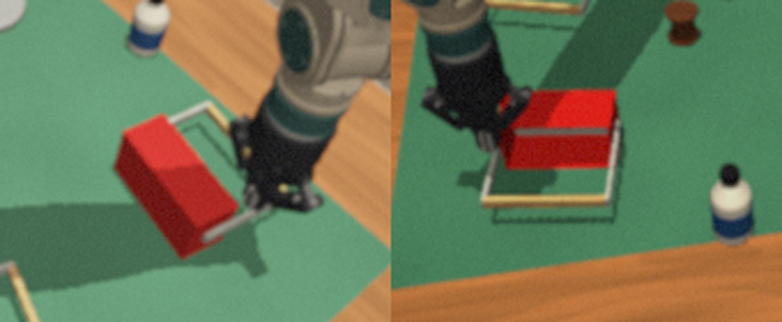

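```bash
python3 - <<'E'
from h import *
im,d,s=shot('wrist','w3')
st()
P=cloud('wrist',d,s)
for f,n in (('s3','scene'),('s0','scene'),('d3','side')):
    z=np.load(f'pics/{f}.npz');Q=cloud(n,z['d'])[z['d']>0]
    a=(Q[:,0]>.66)&(Q[:,0]<.73)&(Q[:,1]>-.31)&(Q[:,1]<-.08)&(Q[:,2]>.025)&(Q[:,2]<.06);B=Q[a]
    print(f,cv2.minAreaRect(B[:,:2].astype(np.float32)*1000),B[:,2].mean())
for r in (60,110,150,180,200,215):
    row=[(u,P[r,u].round(3).tolist()) for u in range(215,265,3)]
    print(r,[x for x in row if x[1][2]>.015 and d[r,x[0]]>0][:6])
E
```

```text
t 5.08 p [ 0.6172 -0.2677  0.039 ] jawdeg 80.8 tz [ 0.001 -0.002 -1.   ] F [ 0.8  1.2 -0.4] gap -0.0001 j [-0.5   0.48 -0.1   0.99 -0.   -0.34]
s3 ((682.7431030273438, -205.55242919921875), (41.22643280029297, 153.1608123779297), 0.6545149683952332) 0.04552870548755542
s0 ((681.6016235351562, -206.0198974609375), (154.29811096191406, 42.14931106567383), 89.5938949584961) 0.04548874521926635
d3 ((670.7763061523438, -200.02122497558594), (143.67123413085938, 42.15793991088867), 80.84136962890625) 0.042573342542932234
60 []
110 [(260, [0.552, -0.255, 0.08]), (263, [0.552, -0.254, 0.08])]
150 [(251, [0.572, -0.263, 0.047]), (254, [0.572, -0.261, 0.047]), (257, [0.573, -0.26, 0.047]), (260, [0.568, -0.258, 0.08]), (263, [0.569, -0.257, 0.08])]
180 [(251, [0.588, -0.266, 0.046]), (254, [0.589, -0.264, 0.046]), (257, [0.589, -0.263, 0.046]), (260, [0.581, -0.26, 0.08]), (263, [0.582, -0.259, 0.079])]
200 [(251, [0.6, -0.268, 0.046]), (254, [0.6, -0.266, 0.048]), (257, [0.6, -0.264, 0.046]), (260, [0.59, -0.261, 0.08]), (263, [0.591, -0.26, 0.079])]
215 [(251, [0.608, -0.269, 0.047]), (254, [0.609, -0.268, 0.046]), (257, [0.609, -0.266, 0.046])]
```

View pics/w3.png

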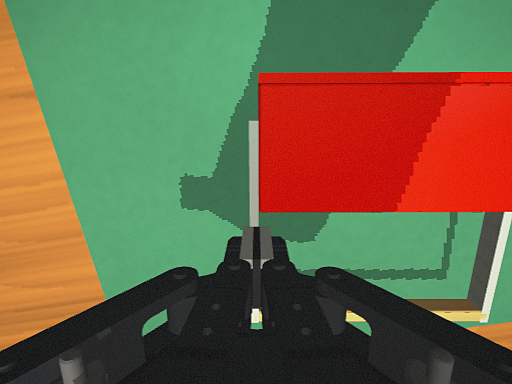

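```bash
python3 - <<'E'
from h import *
for f in('w2','w3'):
    z=np.load(f'pics/{f}.npz');P=cloud('wrist',z['d'],dict(position=z['pos'],tcp_rot=z['rot']))
    u0=232 if f=='w3' else 232
    u0=256 if f=='w3' else 257
    print(f,z['pos'])
    for r in range(200,300,8): print(r,[(u,*P[r,u].round(3)) for u in (u0-12,u0-6,u0,u0+6,u0+12)])
a=cv2.imread('pics/w2.png')[190:330,190:330];b=cv2.imread('pics/w3.png')[190:330,190:330]
cv2.imwrite('pics/c23.png',cv2.resize(np.hstack([a,b]),None,fx=2.8,fy=2.8,interpolation=0))
E
```

```text
w2 [ 0.62582155 -0.2692759   0.02371203]
200 [(245, np.float64(0.617), np.float64(-0.275), np.float64(0.0)), (251, np.float64(0.604), np.float64(-0.268), np.float64(0.047)), (257, np.float64(0.604), np.float64(-0.265), np.float64(0.048)), (263, np.float64(0.594), np.float64(-0.261), np.float64(0.081)), (269, np.float64(0.595), np.float64(-0.259), np.float64(0.079))]
208 [(245, np.float64(0.623), np.float64(-0.276), np.float64(-0.001)), (251, np.float64(0.608), np.float64(-0.269), np.float64(0.046)), (257, np.float64(0.608), np.float64(-0.266), np.float64(0.047)), (263, np.float64(0.624), np.float64(-0.264), np.float64(0.001)), (269, np.float64(0.625), np.float64(-0.26), np.float64(0.001))]
216 [(245, np.float64(0.628), np.float64(-0.277), np.float64(0.0)), (251, np.float64(0.612), np.float64(-0.27), np.float64(0.047)), (257, np.float64(0.613), np.float64(-0.267), np.float64(0.047)), (263, np.float64(0.631), np.float64(-0.265), np.float64(-0.001)), (269, np.float64(0.631), np.float64(-0.261), np.float64(0.0))]
224 [(245, np.float64(0.634), np.float64(-0.278), np.float64(-0.001)), (251
[... 6808 characters left out ...]
, np.float64(-0.262), np.float64(0.12))]
288 [(244, np.float64(0.604), np.float64(-0.269), np.float64(0.126)), (250, np.float64(0.612), np.float64(-0.269), np.float64(0.115)), (256, np.float64(0.619), np.float64(-0.268), np.float64(0.104)), (262, np.float64(0.614), np.float64(-0.265), np.float64(0.112)), (268, np.float64(0.605), np.float64(-0.262), np.float64(0.126))]
296 [(244, np.float64(0.604), np.float64(-0.269), np.float64(0.131)), (250, np.float64(0.615), np.float64(-0.269), np.float64(0.114)), (256, np.float64(0.623), np.float64(-0.268), np.float64(0.103)), (262, np.float64(0.617), np.float64(-0.265), np.float64(0.113)), (268, np.float64(0.606), np.float64(-0.262), np.float64(0.129))]
```

View pics/c23.png

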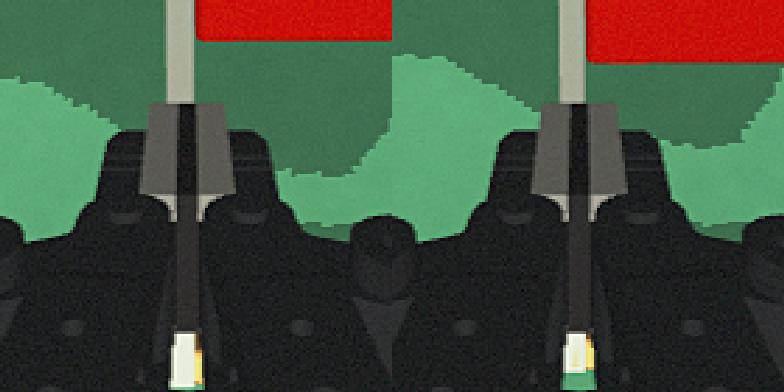

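```bash
python3 - <<'E'
from h import *
print(np.round(camera_info('wrist')['hand_eye'],3).tolist(), camera_info('wrist')['fx'])
z=np.load('pics/w2.npz');print(z['d'][[224,232,264,296],257])
for f,n in (('s2','scene'),('d2','side'),('s3','scene'),('d3','side')):
    z=np.load(f'pics/{f}.npz');Q=cloud(n,z['d']);im=z['im'].astype(int)
    m=(z['d']>0)&(im.max(-1)<110)&(np.hypot(Q[...,0]-.62,Q[...,1]+.269)<.03)&(Q[...,2]>.02)&(im.max(-1)-im.min(-1)<25)
    q=Q[m];o=np.argsort(q[:,2])[:8];print(f,len(q),q[o].round(3).tolist())
E
```

```text
[[-0.0, -0.964, -0.264, 0.067], [1.0, -0.0, -0.0, 0.0], [0.0, -0.264, 0.964, -0.17], [0.0, 0.0, 0.0, 1.0]] 301.20600917679616
[0.15674032 0.14072768 0.1167513  0.12112446]
s2 442 [[0.616, -0.27, 0.031], [0.633, -0.272, 0.035], [0.63, -0.271, 0.036], [0.645, -0.273, 0.037], [0.65, -0.273, 0.038], [0.627, -0.271, 0.04], [0.644, -0.273, 0.04], [0.621, -0.268, 0.041]]
d2 585 [[0.631, -0.273, 0.034], [0.625, -0.273, 0.04], [0.618, -0.274, 0.055], [0.615, -0.262, 0.056], [0.615, -0.266, 0.057], [0.615, -0.265, 0.059], [0.613, -0.27, 0.059], [0.617, -0.277, 0.06]]
s3 761 [[0.643, -0.275, 0.03], [0.62, -0.269, 0.036], [0.634, -0.271, 0.036], [0.607, -0.267, 0.037], [0.646, -0.273, 0.038], [0.632, -0.271, 0.038], [0.605, -0.266, 0.04], [0.602, -0.266, 0.04]]
d3 351 [[0.643, -0.275, 0.04], [0.635, -0.274, 0.042], [0.631, -0.273, 0.045], [0.637, -0.275, 0.046], [0.625, -0.271, 0.047], [0.643, -0.276, 0.047], [0.608, -0.273, 0.073], [0.605, -0.265, 0.074]]
```

The depth data from both the wrist and side cameras puts the shut fingertips about 33 mm above the reported TCP. The fingers therefore closed just above the leg without touching it. I'll open and go lower in small steps, watching the force.

>>> {"method": "servo_tool", "body": {
  "translation": [
    [0, 0, 0],
    [0, 0, 0],
    [0, 0, 0],
    [0.009, -0.002, -0.005],
    [0.009, -0.002, -0.012],
    [0.009, -0.002, -0.02]
  ],
  "yaw": [0, 0, 0, 0, 0, 0],
  "gripper": 1
}}

```text
t: 5.82
position: [0.6262, -0.2696, 0.0182]
tcp_rot: [0.253, 3.131, -0.003]
force: [-0.4, 0.9, 0.3]
finger_gap: 0.0855
```

>>> {"method": "servo_tool", "body": {
  "translation": [
    [0, 0, -0.004],
    [0, 0, -0.008],
    [0, 0, -0.012],
    [0, 0, -0.015],
    [0, 0, -0.015]
  ],
  "yaw": [0, 0, 0, 0, 0]
}}

```text
t: 6.45
position: [0.626, -0.2695, 0.003]
tcp_rot: [0.253, 3.131, -0.003]
force: [-0.1, 0.4, -0.2]
finger_gap: 0.0852
```

```bash
python3 - <<'E'
from h import *
im,d,s=shot('wrist','w4')
st()
P=cloud('wrist',d,s)
m=(im.astype(int).max(-1)<120)&(P[...,2]<.12)&(P[...,2]>.012)&(np.hypot(P[...,0]-.626,P[...,1]+.271)<.09)
q=P[m];print(q[np.argsort(q[:,2])[:6]].round(3))
print(q[q[:,1]>-.25][:,2].min(),q[q[:,1]<-.29][:,2].min())
E
```

```text
t 6.5 p [ 0.6261 -0.2696  0.0032] jawdeg 80.8 tz [ 0.001 -0.002 -1.   ] F [ 0.6 -0.5 -0.4] gap 0.0853 j [-0.5   0.53 -0.11  0.93 -0.   -0.34]
[[ 0.553 -0.256  0.015]
 [ 0.556 -0.257  0.015]
 [ 0.548 -0.255  0.016]
 [ 0.555 -0.256  0.016]
 [ 0.549 -0.255  0.016]
 [ 0.554 -0.256  0.016]]
0.03272876117821796 0.04324551717644373
```

View pics/w4.png

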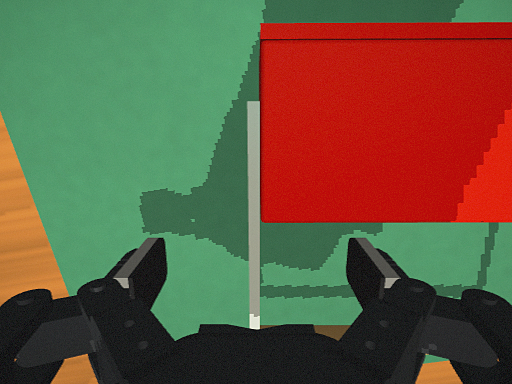

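The open tips show at z≈0.043 with the TCP at 0.003, so they really are shorter. Going a little lower, then closing.

>>> {"method": "servo_tool", "body": {
  "translation": [
    [0, -0.001, -0.004],
    [0, -0.001, -0.008],
    [0, -0.001, -0.011],
    [0, -0.001, -0.011]
  ],
  "yaw": [0, 0, 0, 0]
}}

```text
t: 7.0
position: [0.6258, -0.2704, -0.0083]
tcp_rot: [-0.253, -3.131, 0.002]
force: [-0.7, 0.1, 0.8]
finger_gap: 0.0852
```

>>> {"method": "servo_tool", "body": {
  "translation": [
    [0, 0, 0],
    [0, 0, 0],
    [0, 0, 0],
    [0, 0, 0],
    [0, 0, 0],
    [0, 0, 0]
  ],
  "yaw": [0, 0, 0, 0, 0, 0],
  "gripper": 0,
  "squeeze": 25
}}

```text
t: 7.75
position: [0.6258, -0.2705, -0.0082]
tcp_rot: [-0.252, -3.131, 0.003]
force: [-0.2, -0.1, 0.5]
finger_gap: 0.0046
```

Gap is 4.6 mm, so the leg is held. Now tipping along the arc to about 20°.

>>> {"method": "servo_tool", "body": {
  "translation": [
    [-0.0015, 0.0003, 0.004],
    [-0.004, 0.0006, 0.008],
    [-0.006, 0.001, 0.012],
    [-0.0083, 0.0014, 0.0155],
    [-0.011, 0.0018, 0.019],
    [-0.0135, 0.0022, 0.0227],
    [-0.016, 0.0026, 0.026],
    [-0.019, 0.0031, 0.0294]
  ],
  "yaw": [0, 0, 0, 0, 0, 0, 0, 0]
}}

```text
t: 8.75
position: [0.6067, -0.2674, 0.0215]
tcp_rot: [0.252, 3.131, -0.003]
force: [0.3, -0.3, -3.0]
finger_gap: 0.0045
```

```bash
python3 - <<'E'
from h import *
st()
shot('side','d5');shot('scene','s5')
a=cv2.imread('pics/d5.png')[200:340,280:450];b=cv2.imread('pics/s5.png')[200:340,80:250]
cv2.imwrite('pics/d5b.png',cv2.resize(np.hstack([a,b]),None,fx=2.3,fy=2.3,interpolation=2))
E
```

```text
t 8.75 p [ 0.6067 -0.2674  0.0215] jawdeg 80.8 tz [-0.    -0.002 -1.   ] F [ 0.3 -0.3 -3. ] gap 0.0045 j [-0.51  0.48 -0.14  0.95 -0.   -0.35]
```

View pics/d5b.png

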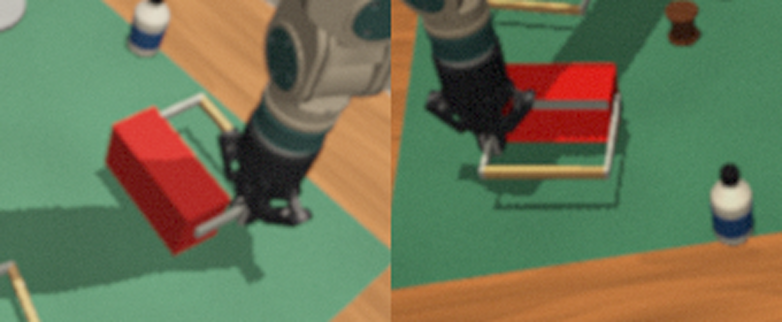

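```bash
cat >> h.py <<'E'
def bar(f,n,reg=(.5,.75,-.33,-.08)):
    z=np.load(f'pics/{f}.npz');Q=cloud(n,z['d']);im=z['im'].astype(int)
    ok=(z['d']>0)&(Q[...,0]>reg[0])&(Q[...,0]<reg[1])&(Q[...,1]>reg[2])&(Q[...,1]<reg[3])&(Q[...,2]>.012)&(Q[...,2]<.35)
    red=ok&(im[...,0]>100)&(im[...,1]<60)&(im[...,2]<60)
    wood=ok&(im[...,0]>150)&(im[...,1]>.68*im[...,0])&(im[...,0]-im[...,2]>30)&(im[...,2]<.88*im[...,0])
    for nm,m in(('red',red),('wood',wood)):
        k,l,st_,c=cv2.connectedComponentsWithStats(m.astype(np.uint8))
        for i in range(1,k):
            if st_[i,4]<30: continue
            q=Q[l==i];mu=q.mean(0);u,s,vt=np.linalg.svd(q-mu,full_matrices=False)
            print(f,nm,st_[i,4],'mu',mu.round(3),'min',q.min(0).round(3),'max',q.max(0).round(3),'dir',vt[0].round(3),'normal',vt[2].round(3))
E
python3 - <<'E'
from h import *
bar('s5','scene');bar('d5','side')
E
```

```text
s5 red 651 mu [ 0.558 -0.174  0.11 ] min [ 0.518 -0.246  0.048] max [ 0.609 -0.113  0.155] dir [ 0.253  0.966 -0.047] normal [ 0.107 -0.076 -0.991]
s5 red 554 mu [ 0.565 -0.188  0.035] min [ 0.524 -0.256  0.028] max [ 0.598 -0.123  0.089] dir [0.134 0.991 0.017] normal [ 0.064  0.009 -0.998]
s5 wood 161 mu [ 0.667 -0.204  0.078] min [ 0.65  -0.275  0.073] max [ 0.683 -0.133  0.084] dir [ 0.164  0.986 -0.014] normal [-0.364  0.074  0.929]
d5 red 1370 mu [ 0.538 -0.205  0.087] min [ 0.516 -0.259  0.028] max [ 0.581 -0.117  0.112] dir [ 0.075 -0.969  0.235] normal [-0.918  0.025  0.396]
d5 wood 59 mu [ 0.67  -0.163  0.078] min [ 0.617 -0.21   0.067] max [ 0.681 -0.135  0.143] dir [-0.505 -0.628  0.592] normal [-0.815  0.122 -0.566]
d5 wood 94 mu [ 0.593 -0.293  0.304] min [ 0.574 -0.303  0.296] max [ 0.615 -0.281  0.306] dir [-0.907  0.419  0.033] normal [ 0.002 -0.074  0.997]
```

The tote rose level by about 29 mm, because the pads hold it against pivoting. The grip point is already where the arc needs it, so I'll relax the grip and let the tote swing base-down onto its edge.

>>> {"method": "servo_tool", "body": {
  "translation": [
    [0, 0, 0],
    [0, 0, 0],
    [0, 0, 0]
  ],
  "yaw": [0, 0, 0],
  "gripper": 0.05,
  "squeeze": 20
}}

```text
t: 9.22
position: [0.6067, -0.2674, 0.0216]
tcp_rot: [0.253, 3.131, -0.003]
force: [1.0, 0.9, -3.2]
finger_gap: 0.0044
```

```bash
python3 - <<'E'
from h import *
st()
shot('scene','s6')
bar('s6','scene')
E
```

```text
t 9.22 p [ 0.6067 -0.2674  0.0216] jawdeg 80.8 tz [ 0.    -0.002 -1.   ] F [ 1.   0.9 -3.2] gap 0.0044 j [-0.51  0.48 -0.14  0.95 -0.   -0.35]
s6 red 666 mu [ 0.56  -0.173  0.11 ] min [ 0.52  -0.245  0.049] max [ 0.611 -0.113  0.161] dir [ 0.253  0.967 -0.039] normal [ 0.095 -0.065 -0.993]
s6 red 551 mu [ 0.564 -0.188  0.034] min [ 0.528 -0.257  0.028] max [ 0.597 -0.123  0.086] dir [-0.116 -0.993 -0.004] normal [ 0.056 -0.003 -0.998]
s6 wood 196 mu [ 0.668 -0.205  0.077] min [ 0.65  -0.278  0.07 ] max [ 0.681 -0.133  0.083] dir [ 0.16   0.987 -0.026] normal [-0.101 -0.01  -0.995]
```

>>> {"method": "servo_tool", "body": {
  "translation": [
    [0, 0, 0],
    [0, 0, 0],
    [0, 0, 0]
  ],
  "yaw": [0, 0, 0],
  "gripper": 0.056,
  "squeeze": 20
}}

```text
t: 9.65
position: [0.6067, -0.2674, 0.0215]
tcp_rot: [0.252, 3.131, -0.003]
force: [0.2, -0.7, -2.9]
finger_gap: 0.0049
```

```bash
python3 - <<'E'
from h import *
st()
shot('scene','s7')
bar('s7','scene')
E
```

```text
t 9.65 p [ 0.6067 -0.2674  0.0215] jawdeg 80.8 tz [-0.    -0.002 -1.   ] F [ 0.2 -0.7 -2.9] gap 0.0049 j [-0.51  0.48 -0.14  0.95 -0.   -0.35]
s7 red 1148 mu [ 0.562 -0.18   0.067] min [ 0.52  -0.257  0.017] max [ 0.61  -0.112  0.154] dir [ 0.007 -0.649 -0.761] normal [ 0.966 -0.191  0.172]
s7 wood 166 mu [ 0.668 -0.205  0.077] min [ 0.653 -0.275  0.069] max [ 0.682 -0.131  0.087] dir [ 0.163  0.985 -0.062] normal [ 0.68  -0.157 -0.717]
```

>>> {"method": "servo_tool", "body": {
  "translation": [
    [0, 0, 0],
    [0, 0, 0]
  ],
  "yaw": [0, 0],
  "gripper": 0.06
}}

```text
t: 9.95
position: [0.6066, -0.2674, 0.0216]
tcp_rot: [-0.252, -3.131, 0.003]
force: [-1.3, -0.3, -1.4]
finger_gap: 0.0052
```

```bash
python3 - <<'E'
from h import *
st()
shot('scene','s8');shot('side','d8')
bar('s8','scene');bar('d8','side')
a=cv2.imread('pics/d8.png')[200:340,280:450];b=cv2.imread('pics/s8.png')[200:340,80:250]
cv2.imwrite('pics/d8b.png',cv2.resize(np.hstack([a,b]),None,fx=2.3,fy=2.3,interpolation=2))
E
```

```text
t 9.95 p [ 0.6066 -0.2674  0.0216] jawdeg 80.8 tz [-0.    -0.002 -1.   ] F [-1.3 -0.3 -1.4] gap 0.0052 j [-0.51  0.48 -0.14  0.95 -0.   -0.35]
s8 red 478 mu [ 0.554 -0.17   0.091] min [ 0.518 -0.244  0.062] max [ 0.607 -0.113  0.15 ] dir [ 0.261  0.963 -0.068] normal [-0.312  0.15   0.938]
s8 red 427 mu [ 0.575 -0.198  0.02 ] min [ 0.538 -0.261  0.012] max [ 0.608 -0.136  0.033] dir [ 0.197  0.979 -0.043] normal [ 0.244 -0.091 -0.966]
s8 wood 250 mu [ 0.667 -0.203  0.084] min [ 0.649 -0.274  0.071] max [ 0.683 -0.132  0.094] dir [ 0.162  0.985 -0.055] normal [-0.936  0.136 -0.324]
d8 red 864 mu [ 0.539 -0.217  0.082] min [ 0.511 -0.26   0.016] max [ 0.573 -0.119  0.099] dir [-0.055  0.996  0.067] normal [ 0.706  0.087 -0.703]
d8 wood 65 mu [ 0.669 -0.162  0.084] min [ 0.623 -0.21   0.075] max [ 0.678 -0.133  0.144] dir [-0.369 -0.848  0.381] normal [ 0.816 -0.099  0.57 ]
d8 wood 96 mu [ 0.593 -0.293  0.304] min [ 0.574 -0.304  0.297] max [ 0.613 -0.281  0.307] dir [-0.898  0.439 -0.004] normal [ 0.052  0.097 -0.994]
```

View pics/d8b.png

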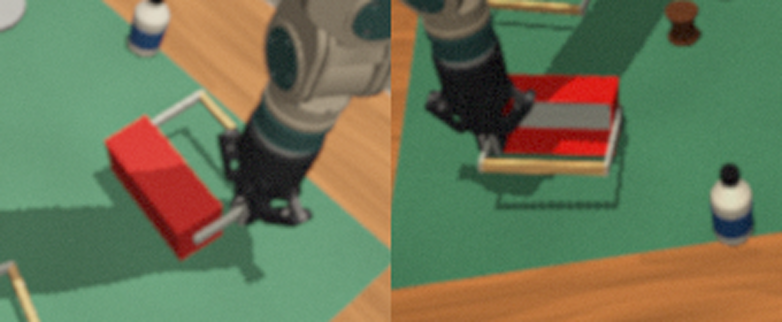

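The tote pivoted about 17° onto its lower edge, so the loose grip at 0.06 acts as a hinge. Continuing the arc to about 40°.

>>> {"method": "servo_tool", "body": {
  "translation": [
    [-0.003, 0.0005, 0.003],
    [-0.0062, 0.001, 0.0062],
    [-0.0095, 0.0015, 0.009],
    [-0.013, 0.0021, 0.0117],
    [-0.0165, 0.0027, 0.0142],
    [-0.0201, 0.0033, 0.0167],
    [-0.024, 0.004, 0.019],
    [-0.0278, 0.0046, 0.021]
  ],
  "yaw": [0, 0, 0, 0, 0, 0, 0, 0],
  "gripper": 0.059
}}

```text
t: 11.05
position: [0.5786, -0.2629, 0.0429]
tcp_rot: [0.252, 3.131, -0.003]
force: [-0.2, -0.8, -2.4]
finger_gap: 0.0052
```

```bash
python3 - <<'E'
from h import *
st()
shot('scene','s9');shot('side','d9')
bar('s9','scene');bar('d9','side')
a=cv2.imread('pics/d9.png')[200:340,280:450];b=cv2.imread('pics/s9.png')[200:340,80:250]
cv2.imwrite('pics/d9b.png',cv2.resize(np.hstack([a,b]),None,fx=2.3,fy=2.3,interpolation=2))
E
```

```text
t 11.05 p [ 0.5786 -0.2629  0.0429] jawdeg 80.8 tz [ 0.    -0.002 -1.   ] F [-0.2 -0.8 -2.4] gap 0.0052 j [-0.53  0.41 -0.19  0.96 -0.   -0.37]
s9 red 148 mu [ 0.533 -0.157  0.092] min [ 0.506 -0.212  0.055] max [ 0.562 -0.11   0.108] dir [ 0.135  0.982 -0.134] normal [-0.525  0.185  0.831]
s9 red 196 mu [ 0.577 -0.189  0.036] min [ 0.551 -0.26   0.016] max [ 0.601 -0.121  0.057] dir [-0.183 -0.983  0.004] normal [ 0.578 -0.111 -0.808]
s9 wood 314 mu [ 0.626 -0.201  0.116] min [ 0.526 -0.274  0.012] max [ 0.648 -0.126  0.133] dir [0.313 0.936 0.158] normal [ 0.759 -0.147 -0.635]
d9 red 1148 mu [ 0.528 -0.189  0.079] min [ 0.5   -0.255  0.016] max [ 0.597 -0.113  0.105] dir [-0.154 -0.988  0.021] normal [ 0.6   -0.076  0.797]
d9 wood 81 mu [ 0.633 -0.16   0.123] min [ 0.596 -0.206  0.114] max [ 0.648 -0.124  0.165] dir [-0.251 -0.956  0.154] normal [-0.784  0.108 -0.611]
d9 wood 101 mu [ 0.565 -0.289  0.325] min [ 0.546 -0.298  0.301] max [ 0.59  -0.277  0.329] dir [-0.903  0.421  0.086] normal [-0.104 -0.02  -0.994]
```

View pics/d9b.png

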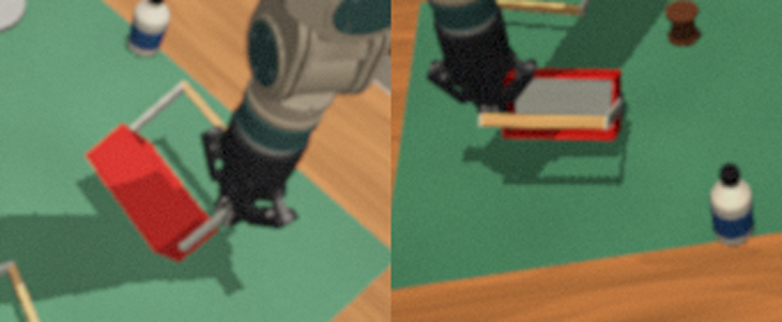

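>>> {"method": "servo_tool", "body": {
  "translation": [
    [-0.004, 0.0007, 0.002],
    [-0.0079, 0.0013, 0.0037],
    [-0.012, 0.002, 0.0055],
    [-0.0162, 0.0027, 0.007],
    [-0.0205, 0.0034, 0.008],
    [-0.0246, 0.004, 0.009],
    [-0.029, 0.0048, 0.01],
    [-0.0332, 0.0054, 0.0105]
  ],
  "yaw": [0, 0, 0, 0, 0, 0, 0, 0]
}}

```text
t: 12.15
position: [0.545, -0.2574, 0.0535]
tcp_rot: [-0.253, -3.131, 0.003]
force: [0.2, -0.7, -0.9]
finger_gap: 0.0054
```

```bash
python3 - <<'E'
from h import *
st()
shot('scene','s10');shot('side','d10')
bar('s10','scene');bar('d10','side')
a=cv2.imread('pics/d10.png')[200:340,280:450];b=cv2.imread('pics/s10.png')[200:340,80:250]
cv2.imwrite('pics/d10b.png',cv2.resize(np.hstack([a,b]),None,fx=2.3,fy=2.3,interpolation=2))
E
```

```text
t 12.15 p [ 0.545  -0.2574  0.0535] jawdeg 80.8 tz [-0.    -0.002 -1.   ] F [ 0.2 -0.7 -0.9] gap 0.0054 j [-0.55  0.35 -0.26  0.96 -0.   -0.39]
s10 red 61 mu [ 0.514 -0.151  0.09 ] min [ 0.5   -0.209  0.069] max [ 0.573 -0.109  0.116] dir [ 0.262  0.963 -0.056] normal [ 0.573 -0.203 -0.794]
s10 red 59 mu [ 0.56  -0.222  0.049] min [ 0.523 -0.257  0.022] max [ 0.576 -0.153  0.064] dir [ 0.226  0.97  -0.083] normal [ 0.772 -0.231 -0.592]
s10 wood 251 mu [ 0.586 -0.183  0.145] min [ 0.5   -0.264  0.041] max [ 0.604 -0.118  0.153] dir [ 0.148  0.988 -0.034] normal [ 0.742 -0.134 -0.656]
s10 wood 41 mu [ 0.56  -0.154  0.044] min [ 0.528 -0.205  0.012] max [ 0.585 -0.12   0.071] dir [0.482 0.705 0.521] normal [ 0.612  0.154 -0.775]
d10 red 901 mu [ 0.543 -0.17   0.051] min [ 0.5   -0.25   0.013] max [ 0.579 -0.112  0.096] dir [-0.188  0.946  0.265] normal [ 0.688 -0.066  0.723]
d10 wood 127 mu [ 0.587 -0.155  0.145] min [ 0.557 -0.201  0.133] max [ 0.602 -0.118  0.175] dir [-0.234 -0.965  0.119] normal [-0.689  0.078 -0.721]
d10 wood 107 mu [ 0.531 -0.283  0.335] min [ 0.511 -0.293  0.309] max [ 0.558 -0.27   0.338] dir [-0.891  0.448  0.075] normal [-0.178 -0.194 -0.965]
```

View pics/d10b.png

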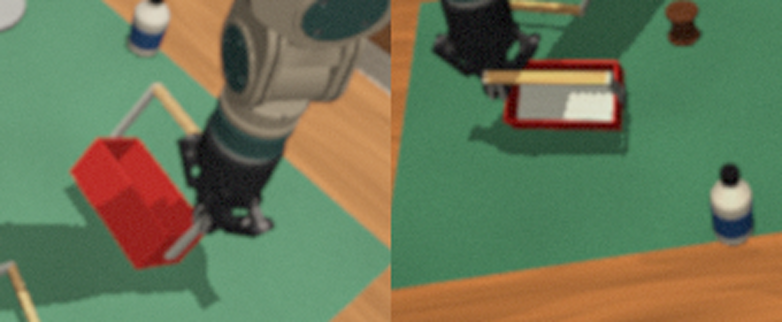

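Tilt is about 55°, past the tipping point. Opening the fingers while drawing back and up slightly, so the tote follows upright.

>>> {"method": "servo_tool", "body": {
  "translation": [
    [-0.003, 0.0005, 0.001],
    [-0.008, 0.0013, 0.003],
    [-0.016, 0.0026, 0.006],
    [-0.026, 0.0042, 0.01],
    [-0.036, 0.006, 0.014],
    [-0.047, 0.0077, 0.018],
    [-0.058, 0.0095, 0.022],
    [-0.068, 0.011, 0.026]
  ],
  "yaw": [0, 0, 0, 0, 0, 0, 0, 0],
  "gripper": 0.4
}}

```text
t: 13.25
position: [0.4761, -0.2463, 0.08]
tcp_rot: [0.253, 3.131, -0.003]
force: [-0.2, -0.4, 1.6]
finger_gap: 0.0338
```

```bash
python3 - <<'E'
from h import *
st()
shot('scene','s11');shot('side','d11')
bar('s11','scene',(.4,.75,-.33,-.08))
a=cv2.imread('pics/d11.png')[200:340,280:450];b=cv2.imread('pics/s11.png')[170:310,80:250]
cv2.imwrite('pics/d11b.png',cv2.resize(np.hstack([a,b]),None,fx=2.3,fy=2.3,interpolation=2))
E
```

```text
t 13.25 p [ 0.4761 -0.2463  0.08  ] jawdeg 80.8 tz [ 0.    -0.002 -1.   ] F [-0.2 -0.4  1.6] gap 0.0338 j [-0.6   0.22 -0.38  0.97 -0.   -0.44]
s11 red 1118 mu [ 0.53  -0.199  0.038] min [ 0.48  -0.272  0.012] max [ 0.583 -0.125  0.067] dir [-0.117  0.993  0.001] normal [-0.027 -0.002 -1.   ]
s11 wood 222 mu [ 0.532 -0.2    0.147] min [ 0.51  -0.272  0.14 ] max [ 0.547 -0.127  0.154] dir [ 0.159 -0.987  0.   ] normal [-0.032 -0.005  0.999]
```

View pics/d11b.png

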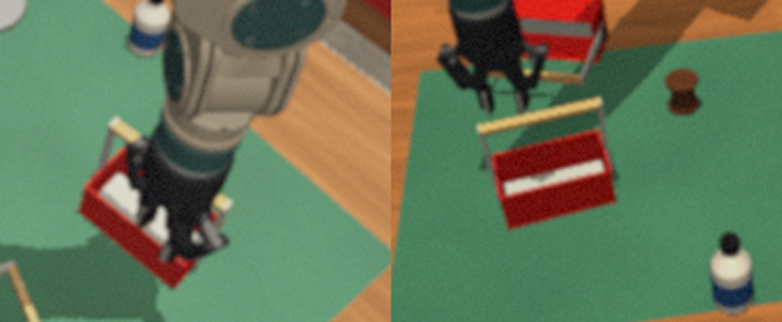

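The tote stands upright, with its bar middle at about (0.530, -0.200, 0.14) and the bar at about 99°. The gripper is clear; lifting straight up and letting it settle.

>>> {"method": "servo_tool", "body": {
  "translation": [
    [0, 0, 0.03],
    [0, 0, 0.07],
    [0, 0, 0.11],
    [0, 0, 0.15],
    [0, 0, 0.18],
    [0, 0, 0.18],
    [0, 0, 0.18],
    [0, 0, 0.18]
  ],
  "yaw": [0, 0, 0, 0, 0, 0, 0, 0]
}}

```text
t: 14.35
position: [0.475, -0.2456, 0.2582]
tcp_rot: [-0.253, -3.128, 0.001]
force: [-0.3, -0.6, 0.1]
finger_gap: 0.0341
```

>>> {"method": "servo_tool", "body": {
  "translation": [
    [0.007, 0.002, 0],
    [0.014, 0.004, 0],
    [0.021, 0.006, 0],
    [0.028, 0.008, 0],
    [0.035, 0.01, 0],
    [0.042, 0.012, 0],
    [0.05, 0.015, 0],
    [0.059, 0.017, 0]
  ],
  "yaw": [-9, -18, -27, -36, -45, -54, -63, -71.7],
  "gripper": 0.7
}}

```text
t: 15.35
position: [0.5335, -0.228, 0.2565]
tcp_rot: [-2.042, -2.38, -0.001]
force: [0.2, -0.7, -0.6]
finger_gap: 0.0599
```

>>> {"method": "servo_tool", "body": {
  "translation": [
    [0, 0, 0],
    [0, 0, 0]
  ],
  "yaw": [0, 0]
}}

```text
t: 15.6
position: [0.5327, -0.2277, 0.2554]
tcp_rot: [-2.038, -2.381, -0.001]
force: [-0.3, 0.0, -0.3]
finger_gap: 0.0599
```

```bash
python3 - <<'E'
from h import *
st()
shot('wrist','w12');shot('scene','s12');shot('side','d12')
bar('s12','scene',(.42,.75,-.33,-.08));bar('d12','side',(.42,.75,-.33,-.08))
z=np.load('pics/w12.npz');P=cloud('wrist',z['d'],dict(position=z['pos'],tcp_rot=z['rot']));im=z['im'].astype(int)
m=(z['d']>0)&(P[...,2]>.13)&(P[...,2]<.16)&(abs(P[...,0]-.53)<.06)&(abs(P[...,1]+.2)<.11)&(im[...,0]>120)
q=P[m];r=cv2.minAreaRect(q[:,:2].astype(np.float32)*1000);print('wrist bar',len(q),r,q[:,2].mean())
E
```

```text
t 15.6 p [ 0.5327 -0.2277  0.2554] jawdeg 8.9 tz [-0.005  0.005 -1.   ] F [-0.3  0.  -0.3] gap 0.0599 j [-0.52  0.18 -0.04  1.36  0.    0.9 ]
s12 red 1142 mu [ 0.531 -0.199  0.038] min [ 0.477 -0.271  0.012] max [ 0.583 -0.125  0.067] dir [-0.194  0.981  0.019] normal [-0.018  0.016 -1.   ]
s12 wood 152 mu [ 0.532 -0.198  0.147] min [ 0.514 -0.271  0.14 ] max [ 0.548 -0.127  0.151] dir [ 0.161 -0.987  0.001] normal [ 0.119  0.019 -0.993]
d12 red 977 mu [ 0.527 -0.197  0.036] min [ 0.48  -0.274  0.012] max [ 0.578 -0.126  0.061] dir [0.145 0.989 0.008] normal [-0.018  0.011 -1.   ]
d12 wood 295 mu [ 0.53  -0.203  0.144] min [ 0.511 -0.273  0.14 ] max [ 0.548 -0.128  0.148] dir [ 0.16  -0.987 -0.   ] normal [-0.023 -0.004  1.   ]
wrist bar 2372 ((532.0048828125, -198.36061096191406), (13.745244026184082, 149.37245178222656), 9.36694049835205) 0.14457213638543706
```

View pics/w12.png

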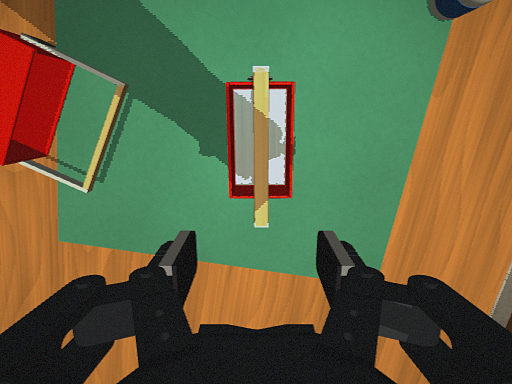

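The wrist view confirms the tote upright, with the bar down column 262 (rows 67–227). Its middle is at (0.532, -0.1985) and its angle 99.4°. I'll take it 30 mm to the -y side of the middle, leaving the middle free for the hook.

>>> {"method": "servo_tool", "body": {
  "translation": [
    [0.004, 0, -0.03],
    [0.004, 0, -0.06],
    [0.004, 0, -0.09],
    [0.004, 0, -0.12],
    [0.004, 0, -0.14],
    [0.004, 0, -0.155],
    [0.004, 0, -0.166],
    [0.004, 0, -0.166]
  ],
  "yaw": [0, 0, 0, 0, 0.5, 0.5, 0.5, 0.5]
}}

```text
t: 16.75
position: [0.5366, -0.2278, 0.0897]
tcp_rot: [-2.03, -2.389, -0.001]
force: [1.0, -0.1, 0.8]
finger_gap: 0.0597
```

>>> {"method": "servo_tool", "body": {
  "translation": [
    [0, 0, 0],
    [0, 0, 0],
    [0, 0, 0],
    [0, 0, 0],
    [0, 0, 0],
    [0, 0, 0]
  ],
  "yaw": [0, 0, 0, 0, 0, 0],
  "gripper": 0,
  "squeeze": 70
}}

```text
t: 17.5
position: [0.5368, -0.2282, 0.0906]
tcp_rot: [-2.03, -2.389, -0.0]
force: [-2.5, 0.4, 6.0]
finger_gap: 0.0126
```

>>> {"method": "servo_tool", "body": {
  "translation": [
    [0, 0, 0.01],
    [0, 0, 0.02],
    [0, 0, 0.03],
    [0, 0, 0.03]
  ],
  "yaw": [0, 0, 0, 0]
}}

```text
t: 18.0
position: [0.5378, -0.2287, 0.1218]
tcp_rot: [-2.032, -2.391, -0.001]
force: [0.5, -0.6, -2.4]
finger_gap: 0.0128
```

```bash
python3 - <<'E'
from h import *
st()
shot('wrist','w13');shot('scene','s13');shot('side','d13')
bar('s13','scene',(.42,.75,-.33,-.08));bar('d13','side',(.42,.75,-.33,-.08))
a=cv2.imread('pics/d13.png')[190:330,280:450];b=cv2.imread('pics/s13.png')[170:310,80:250]
cv2.imwrite('pics/d13b.png',cv2.resize(np.hstack([a,b]),None,fx=2.3,fy=2.3,interpolation=2))
E
```

```text
t 18.0 p [ 0.5378 -0.2287  0.1218] jawdeg 9.3 tz [-0.002  0.003 -1.   ] F [ 0.5 -0.6 -2.4] gap 0.0128 j [-0.51  0.26 -0.22  1.09  0.    0.9 ]
s13 red 1313 mu [ 0.534 -0.2    0.066] min [ 0.479 -0.272  0.029] max [ 0.583 -0.127  0.097] dir [-0.194  0.981  0.011] normal [-0.069 -0.002 -0.998]
s13 wood 93 mu [ 0.526 -0.16   0.177] min [ 0.515 -0.212  0.172] max [ 0.537 -0.126  0.182] dir [ 0.166 -0.986  0.006] normal [ 0.041  0.    -0.999]
d13 red 1153 mu [ 0.523 -0.198  0.063] min [ 0.473 -0.275  0.029] max [ 0.578 -0.128  0.239] dir [0.169 0.985 0.026] normal [ 0.015  0.024 -1.   ]
d13 wood 146 mu [ 0.525 -0.165  0.174] min [ 0.514 -0.205  0.169] max [ 0.537 -0.128  0.177] dir [-0.175  0.985 -0.008] normal [0.018 0.011 1.   ]
d13 wood 65 mu [ 0.54  -0.256  0.175] min [ 0.533 -0.272  0.171] max [ 0.548 -0.24   0.179] dir [-0.124  0.992 -0.02 ] normal [0.104 0.033 0.994]
d13 wood 31 mu [ 0.527 -0.246  0.062] min [ 0.499 -0.27   0.034] max [ 0.558 -0.204  0.092] dir [-0.158 -0.538  0.828] normal [-0.73  -0.501 -0.465]
```

View pics/d13b.png

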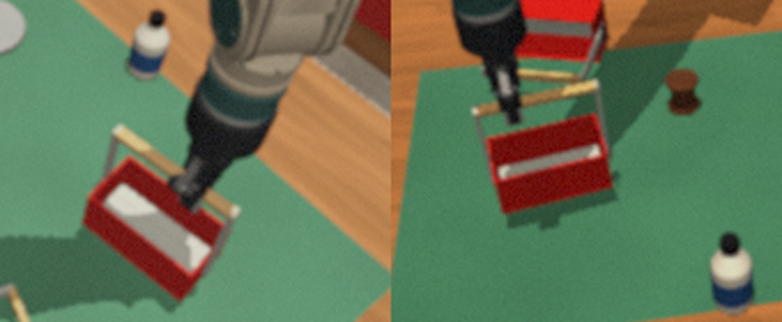

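The tote is held level by the bar, whose axis is 0.050 above the reported TCP. Carrying it to a point 110 mm before the hook seat, with the bar axis at 0.25.

>>> {"method": "servo_tool", "body": {
  "translation": [
    [-0.01, 0.005, 0.03],
    [-0.025, 0.02, 0.06],
    [-0.045, 0.05, 0.079],
    [-0.065, 0.085, 0.079],
    [-0.085, 0.12, 0.079],
    [-0.105, 0.155, 0.079],
    [-0.115, 0.19, 0.079],
    [-0.115, 0.22, 0.079]
  ],
  "yaw": [0, 0, 0, 0.5, 1, 1.5, 2, 2.3]
}}

```text
t: 19.15
position: [0.4199, -0.0068, 0.1987]
tcp_rot: [-1.981, -2.429, 0.001]
force: [0.5, 0.2, -3.6]
finger_gap: 0.0123
```

>>> {"method": "servo_tool", "body": {
  "translation": [
    [0, 0.025, 0],
    [0, 0.055, 0],
    [0, 0.085, 0],
    [0, 0.11, 0],
    [0, 0.128, 0],
    [0, 0.134, 0],
    [0, 0.134, 0],
    [0, 0.134, 0]
  ],
  "yaw": [0, 0, 0, 0, 0, 0, 0, 0]
}}

```text
t: 20.15
position: [0.4198, 0.1266, 0.1986]
tcp_rot: [-1.982, -2.428, 0.002]
force: [-0.0, -0.2, -2.0]
finger_gap: 0.0126
```

```bash
python3 - <<'E'
from h import *
st()
shot('wrist','w14');shot('scene','s14');shot('side','d14')
R=(.34,.48,.04,.27)
bar('s14','scene',R);bar('d14','side',R)
a=cv2.imread('pics/d14.png')[110:280,170:370];b=cv2.imread('pics/s14.png')[130:300,180:380]
cv2.imwrite('pics/d14b.png',cv2.resize(np.hstack([a,b]),None,fx=2,fy=2,interpolation=2))
# hook from wrist/side/scene
for f,n in(('s14','scene'),('d14','side')):
    z=np.load(f'pics/{f}.npz');Q=cloud(n,z['d']);Q=Q[z['d']>0]
    m=(Q[:,0]>.485)&(Q[:,0]<.62)&(Q[:,1]>.14)&(Q[:,1]<.22)&(Q[:,2]>.19)&(Q[:,2]<.245);q=Q[m]
    v=cv2.fitLine(q[:,:2].astype(np.float32),cv2.DIST_HUBER,0,.005,.005).ravel();print(f,len(q),v,np.degrees(np.arctan2(v[1],v[0])),'y at x=.5245',v[3]+(.5245-v[2])*v[1]/v[0],'xmin',q[:,0].min(),'z',np.percentile(q[(q[:,0]>.53)&(q[:,0]<.58),2],[10,50,95]))
z=np.load('pics/w14.npz');P=cloud('wrist',z['d'],dict(position=z['pos'],tcp_rot=z['rot']));im=z['im']
m=(z['d']>0)&(P[...,2]>.23)&(P[...,2]<.27)&(abs(P[...,0]-.41)<.08)&(abs(P[...,1]-.15)<.1)&(im[...,0]>100)
q=P[m];print('wrist bar',len(q),cv2.minAreaRect(q[:,:2].astype(np.float32)*1000),q[:,2].mean())
E
```

```text
t 20.15 p [0.4198 0.1266 0.1986] jawdeg 11.6 tz [-0.007  0.004 -1.   ] F [-0.  -0.2 -2. ] gap 0.0126 j [ 0.14 -0.05 -0.41  1.22  0.    1.51]
s14 red 1040 mu [0.416 0.156 0.145] min [0.358 0.089 0.109] max [0.466 0.23  0.178] dir [ 0.692 -0.717 -0.081] normal [-0.082  0.033 -0.996]
s14 wood 66 mu [0.406 0.198 0.255] min [0.396 0.161 0.25 ] max [0.418 0.229 0.259] dir [ 0.155 -0.988  0.012] normal [-0.008  0.011  1.   ]
d14 red 880 mu [0.4   0.159 0.142] min [0.36  0.077 0.106] max [0.454 0.23  0.292] dir [0.181 0.983 0.031] normal [-0.061  0.042 -0.997]
d14 red 64 mu [0.453 0.094 0.146] min [0.443 0.09  0.114] max [0.463 0.11  0.169] dir [-0.07  -0.122 -0.99 ] normal [-0.572  0.818 -0.06 ]
d14 wood 66 mu [0.396 0.199 0.262] min [0.359 0.117 0.246] max [0.409 0.231 0.334] dir [-0.244 -0.76   0.602] normal [-0.709 -0.283 -0.646]
d14 wood 58 mu [0.423 0.099 0.253] min [0.415 0.082 0.249] max [0.433 0.121 0.255] dir [-0.153  0.988  0.016] normal [-0.036  0.011 -0.999]
d14 wood 36 mu [0.406 0.143 0.132] min [0.373 0.083 0.112] max [0.448 0.214 0.17 ] dir [-0.015 -0.873  0.487] normal [0.729 0.324 0.603]
s14 177 [0.9786096  0.20572619 0.54383975 0.17927371] 11.872012 y at x=.5245 0.17520805 xmin 0.48744597592546857 z [0.20769959 0.21154044 0.21404482]
d14 144 [0.9764742  0.21563405 0.5767368  0.18693227] 12.452728 y at x=.5245 0.17539686 xmin 0.4918749901985936 z [0.20456675 0.20810798 0.21067899]
wrist bar 11484 ((412.6083679199219, 162.53286743164062), (32.0291748046875, 133.0848846435547), 19.14214515686035) 0.25240610878823905
```

View pics/d14b.png

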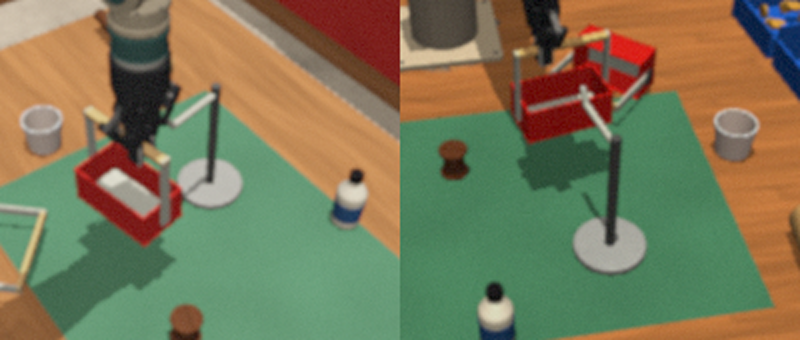

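View pics/w14.png

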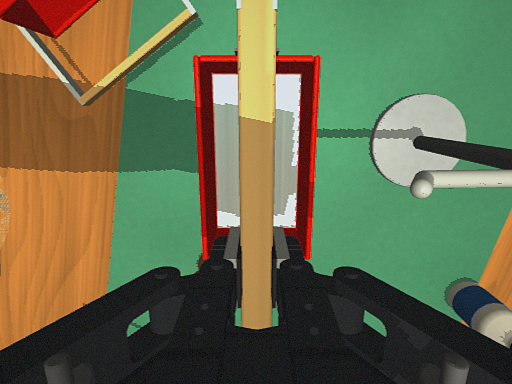

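The tote is held level, with the bar axis about 0.25 and the hook tip at (422,187) in the wrist view, beyond the tote at the right height. Sliding the bar over the tip along the hook.

>>> {"method": "servo_tool", "body": {
  "translation": [
    [0.01, 0.002, 0.001],
    [0.025, 0.0045, 0.002],
    [0.04, 0.007, 0.002],
    [0.057, 0.01, 0.002],
    [0.074, 0.013, 0.002],
    [0.09, 0.016, 0.002],
    [0.104, 0.018, 0.002],
    [0.1125, 0.0195, 0.002]
  ],
  "yaw": [0, 0, 0, 0, 0, 0, 0, 0]
}}

```text
t: 21.3
position: [0.5334, 0.1463, 0.2006]
tcp_rot: [-1.982, -2.428, 0.001]
force: [-0.4, 0.6, -3.6]
finger_gap: 0.0128
```

```bash
python3 - <<'E'
from h import *
st()
shot('scene','s15');shot('side','d15');shot('wrist','w15')
R=(.46,.62,.06,.29)
bar('s15','scene',R);bar('d15','side',R)
a=cv2.imread('pics/d15.png')[110:250,190:350];b=cv2.imread('pics/s15.png')[130:270,210:370]
cv2.imwrite('pics/d15b.png',cv2.resize(np.hstack([a,b]),None,fx=2.45,fy=2.45,interpolation=2))
E
```

```text
t 21.3 p [0.5334 0.1463 0.2006] jawdeg 11.5 tz [-0.007  0.004 -1.   ] F [-0.4  0.6 -3.6] gap 0.0128 j [ 0.15  0.16 -0.18  1.24  0.01  1.52]
s15 red 281 mu [0.524 0.229 0.15 ] min [0.472 0.201 0.112] max [0.563 0.249 0.176] dir [ 0.98   0.147 -0.132] normal [ 0.149 -0.989  0.004]
s15 red 727 mu [0.534 0.153 0.145] min [0.479 0.107 0.111] max [0.596 0.203 0.202] dir [ 0.986 -0.163 -0.019] normal [-0.053 -0.208 -0.977]
s15 wood 74 mu [0.518 0.221 0.257] min [0.505 0.184 0.252] max [0.529 0.248 0.261] dir [ 0.238 -0.971  0.024] normal [ 0.015 -0.021 -1.   ]
s15 wood 36 mu [0.539 0.115 0.258] min [0.529 0.101 0.253] max [0.547 0.134 0.261] dir [ 0.24  -0.97   0.028] normal [-0.116 -0.     0.993]
d15 red 634 mu [0.501 0.171 0.143] min [0.475 0.098 0.111] max [0.555 0.248 0.173] dir [-0.024 -0.998 -0.056] normal [ 0.122  0.052 -0.991]
d15 red 203 mu [0.564 0.182 0.145] min [0.553 0.146 0.121] max [0.597 0.229 0.171] dir [-0.194  0.959 -0.207] normal [0.979 0.201 0.014]
d15 red 45 mu [0.568 0.113 0.145] min [0.56  0.11  0.117] max [0.575 0.127 0.17 ] dir [0.04  0.09  0.995] normal [ 0.639 -0.768  0.043]
d15 wood 52 mu [0.512 0.227 0.256] min [0.469 0.143 0.247] max [0.525 0.251 0.323] dir [-0.317 -0.8    0.51 ] normal [0.722 0.145 0.676]
d15 wood 42 mu [0.538 0.118 0.255] min [0.53  0.102 0.251] max [0.547 0.137 0.257] dir [ 0.093 -0.996 -0.007] normal [ 0.073  0.014 -0.997]
d15 wood 38 mu [0.522 0.165 0.139] min [0.485 0.103 0.112] max [0.569 0.242 0.172] dir [-0.257 -0.774  0.579] normal [-0.668 -0.291 -0.685]
```

View pics/d15b.png

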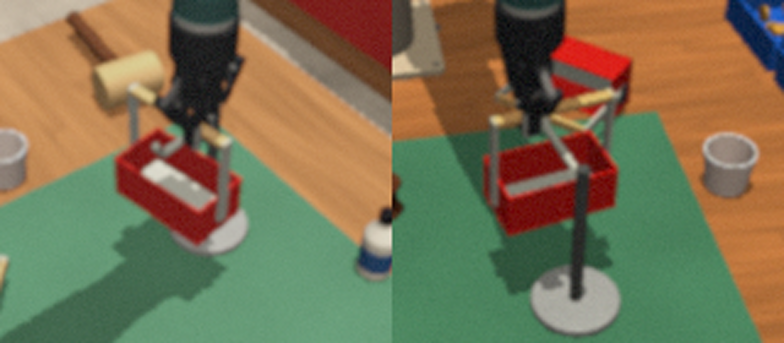

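View pics/w15.png

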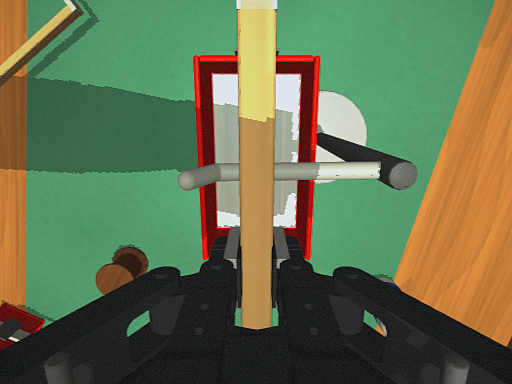

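The hook passes under the middle of the bar: tip at (190,180), post at (402,175), bar at column 257. Lowering gently.

>>> {"method": "servo_tool", "body": {
  "translation": [
    [-0.001, 0, -0.005],
    [-0.001, 0, -0.01],
    [-0.001, 0, -0.016],
    [-0.001, 0, -0.021],
    [-0.001, 0, -0.025],
    [-0.001, 0, -0.029],
    [-0.001, 0, -0.031],
    [-0.001, 0, -0.033]
  ],
  "yaw": [0, 0, 0, 0, 0, 0, 0, 0]
}}

```text
t: 22.45
position: [0.5316, 0.1462, 0.1676]
tcp_rot: [-1.982, -2.427, 0.002]
force: [-0.9, 0.4, -1.8]
finger_gap: 0.0125
```

>>> {"method": "servo_tool", "body": {
  "translation": [
    [0, 0, -0.001],
    [0, 0, -0.002],
    [0, 0, -0.003]
  ],
  "yaw": [0, 0, 0]
}}

```text
t: 22.82
position: [0.5317, 0.1462, 0.1646]
tcp_rot: [-1.982, -2.427, 0.002]
force: [-0.8, -0.2, -3.6]
finger_gap: 0.0125
```

>>> {"method": "servo_tool", "body": {
  "translation": [
    [0, 0, -0.001],
    [0, 0, -0.002]
  ],
  "yaw": [0, 0]
}}

```text
t: 23.08
position: [0.5318, 0.1462, 0.1632]
tcp_rot: [-1.982, -2.428, 0.001]
force: [-1.3, -1.0, 2.6]
finger_gap: 0.0124
```

```bash
python3 - <<'E'
from h import *
st()
shot('scene','s16');shot('side','d16')
R=(.46,.62,.06,.29)
bar('s16','scene',R);bar('d16','side',R)
a=cv2.imread('pics/d16.png')[110:250,190:350];b=cv2.imread('pics/s16.png')[130:270,210:370]
cv2.imwrite('pics/d16b.png',cv2.resize(np.hstack([a,b]),None,fx=2.45,fy=2.45,interpolation=2))
E
```

```text
t 23.07 p [0.5318 0.1462 0.1632] jawdeg 11.5 tz [-0.006  0.004 -1.   ] F [-1.3 -1.   2.6] gap 0.0124 j [ 0.15  0.18 -0.24  1.16  0.01  1.52]
s16 red 203 mu [0.538 0.234 0.113] min [0.469 0.216 0.075] max [0.559 0.251 0.139] dir [ 0.88  -0.011 -0.474] normal [-0.023  0.998 -0.065]
s16 red 744 mu [0.529 0.157 0.107] min [0.473 0.11  0.07 ] max [0.597 0.215 0.169] dir [ 0.949 -0.315 -0.027] normal [-0.075 -0.143 -0.987]
s16 wood 79 mu [0.516 0.22  0.221] min [0.505 0.19  0.214] max [0.528 0.248 0.225] dir [ 0.179 -0.984 -0.001] normal [ 0.02   0.005 -1.   ]
d16 red 846 mu [0.514 0.178 0.106] min [0.47  0.098 0.072] max [0.595 0.251 0.204] dir [-0.199 -0.979 -0.046] normal [ 0.027  0.041 -0.999]
d16 red 40 mu [0.564 0.114 0.109] min [0.556 0.111 0.08 ] max [0.572 0.126 0.134] dir [-0.057 -0.053 -0.997] normal [-0.462  0.887 -0.021]
d16 wood 64 mu [0.508 0.226 0.22 ] min [0.467 0.144 0.189] max [0.524 0.249 0.287] dir [-0.26  -0.779  0.571] normal [-0.607 -0.329 -0.724]
d16 wood 47 mu [0.535 0.118 0.217] min [0.528 0.099 0.21 ] max [0.544 0.137 0.22 ] dir [ 0.151 -0.988 -0.017] normal [-0.018 -0.02   1.   ]
d16 wood 37 mu [0.517 0.168 0.101] min [0.483 0.104 0.076] max [0.564 0.244 0.136] dir [-0.104 -0.891  0.443] normal [0.696 0.253 0.672]
```

View pics/d16b.png

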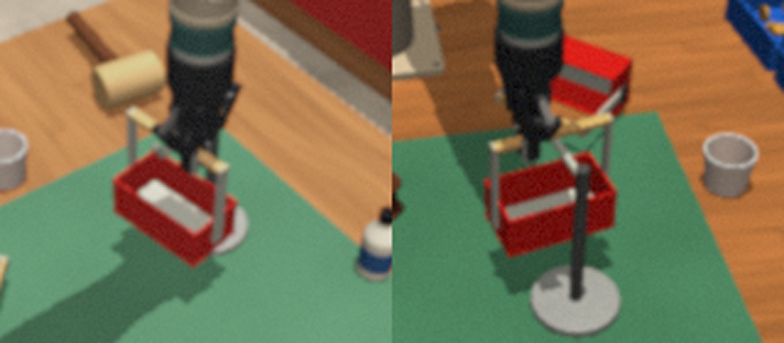

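The force reading went from about -3 N to +2.6 N, so the bar has landed on the hook, and it is level and centred. Releasing gently.

>>> {"method": "servo_tool", "body": {
  "translation": [
    [0, 0, 0.0005],
    [0, 0, 0.0005],
    [0, 0, 0.0005]
  ],
  "yaw": [0, 0, 0],
  "gripper": 0.2,
  "squeeze": 20
}}

```text
t: 23.55
position: [0.5321, 0.1462, 0.1639]
tcp_rot: [-1.982, -2.428, 0.0]
force: [-1.0, 0.4, 0.0]
finger_gap: 0.0169
```

>>> {"method": "servo_tool", "body": {
  "translation": [
    [0, 0, 0],
    [0, 0, 0],
    [0, 0, 0.005],
    [0, 0, 0.015],
    [0, 0, 0.035],
    [0, 0, 0.06],
    [0, 0, 0.09],
    [0, 0, 0.12]
  ],
  "yaw": [0, 0, 0, 0, 0, 0, 0, 0],
  "gripper": 0.45
}}

```text
t: 24.55
position: [0.5322, 0.1463, 0.2858]
tcp_rot: [-1.983, -2.429, -0.001]
force: [0.1, 0.9, -0.7]
finger_gap: 0.0383
```

>>> {"method": "servo_tool", "body": {
  "translation": [
    [0, 0, 0.03],
    [0, -0.03, 0.04],
    [0, -0.06, 0.04],
    [0, -0.1, 0.04],
    [0, -0.14, 0.04],
    [0, -0.14, 0.04],
    [0, -0.14, 0.04],
    [0, -0.14, 0.04]
  ],
  "yaw": [0, 0, 0, 0, 0, 0, 0, 0]
}}

```text
t: 25.55
position: [0.5322, 0.0072, 0.3261]
tcp_rot: [-1.981, -2.43, -0.002]
force: [-0.4, 0.1, -0.2]
finger_gap: 0.0383
```

```bash
python3 - <<'E'
from h import *
st()
shot('scene','s17');shot('side','d17')
R=(.44,.62,.06,.29)
bar('s17','scene',R);bar('d17','side',R)
a=cv2.imread('pics/d17.png')[100:270,190:390];b=cv2.imread('pics/s17.png')[150:320,190:390]
cv2.imwrite('pics/d17b.png',cv2.resize(np.hstack([a,b]),None,fx=2,fy=2,interpolation=2))
E
```

```text
t 25.55 p [0.5322 0.0072 0.3261] jawdeg 11.6 tz [-0.004  0.005 -1.   ] F [-0.4  0.1 -0.2] gap 0.0383 j [-0.11  0.07 -0.01  1.49  0.    1.26]
s17 red 209 mu [0.539 0.235 0.114] min [0.472 0.216 0.075] max [0.56  0.252 0.139] dir [ 0.885 -0.008 -0.465] normal [ 0.026 -0.997  0.066]
s17 red 697 mu [0.529 0.158 0.107] min [0.474 0.11  0.072] max [0.579 0.215 0.139] dir [ 0.951 -0.307 -0.041] normal [-0.083 -0.125 -0.989]
s17 wood 211 mu [0.526 0.175 0.22 ] min [0.505 0.104 0.211] max [0.546 0.247 0.224] dir [ 0.207 -0.978 -0.015] normal [ 0.037  0.023 -0.999]
d17 red 816 mu [0.515 0.18  0.106] min [0.472 0.1   0.072] max [0.597 0.251 0.134] dir [-0.204 -0.976 -0.072] normal [ 0.02   0.069 -0.997]
d17 red 37 mu [0.565 0.116 0.109] min [0.558 0.112 0.08 ] max [0.573 0.128 0.133] dir [-0.049 -0.041 -0.998] normal [-0.566  0.824 -0.006]
d17 wood 234 mu [0.524 0.176 0.215] min [0.501 0.101 0.135] max [0.602 0.251 0.222] dir [ 0.207 -0.978  0.019] normal [-0.697 -0.161 -0.698]
d17 wood 46 mu [0.51  0.158 0.112] min [0.483 0.103 0.077] max [0.56  0.246 0.135] dir [-0.075 -0.9    0.429] normal [0.714 0.252 0.653]
```

View pics/d17b.png

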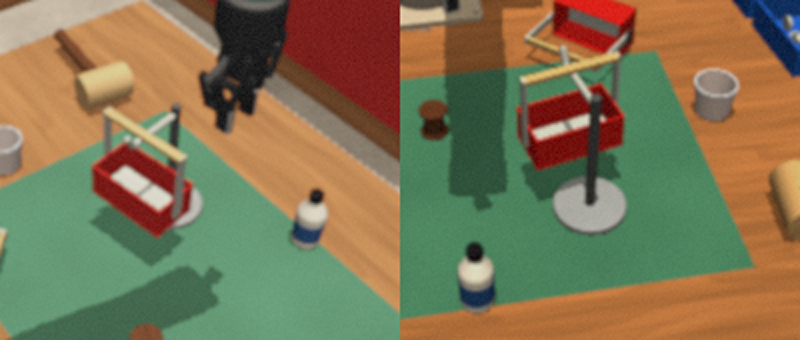

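The tote hangs level and free, with the bar middle at about (0.525, 0.175, 0.216). Checking that it is still and the other objects haven't moved, then handing in.

>>> {"method": "servo_tool", "body": {
  "translation": [
    [0, 0, 0],
    [0, 0, 0],
    [0, 0, 0],
    [0, 0, 0],
    [0, 0, 0],
    [0, 0, 0],
    [0, 0, 0],
    [0, 0, 0]
  ],
  "yaw": [0, 0, 0, 0, 0, 0, 0, 0]
}}

```text
t: 26.65
position: [0.5322, 0.0072, 0.3259]
tcp_rot: [-1.981, -2.43, -0.001]
force: [-0.7, 1.0, 0.1]
finger_gap: 0.0386
```

```bash
python3 - <<'E'
from h import *
shot('scene','s18');shot('side','d18')
bar('s18','scene',(.44,.62,.06,.29))
a=np.load('pics/d17.npz')['im'].astype(int);b=np.load('pics/d18.npz')['im'].astype(int)
print('side diff in tote region',abs(a-b)[140:240,230:300].mean(),'ref table',abs(a-b)[280:350,100:200].mean())
for f in('s0','s18'):
    z=np.load(f'pics/{f}.npz');Q=cloud('scene',z['d'])[z['d']>0]
    for n,c in(('bottle',(.74,.004)),('spool',(.39,-.02)),('pot',(.42,.445))):
        q=Q[(np.hypot(Q[:,0]-c[0],Q[:,1]-c[1])<.06)&(Q[:,2]>.012)&(Q[:,2]<.13)];print(f,n,q.mean(0).round(4))
bot.hand_in(); st()
E
```

```text
s18 red 212 mu [0.539 0.235 0.114] min [0.473 0.216 0.076] max [0.558 0.252 0.142] dir [ 0.889 -0.013 -0.458] normal [ 0.022 -0.997  0.071]
s18 red 693 mu [0.529 0.158 0.107] min [0.476 0.11  0.074] max [0.579 0.214 0.137] dir [ 0.953 -0.299 -0.048] normal [-0.086 -0.113 -0.99 ]
s18 wood 214 mu [0.525 0.176 0.22 ] min [0.502 0.103 0.213] max [0.545 0.248 0.225] dir [ 0.21  -0.977 -0.016] normal [-0.008 -0.018  1.   ]
s18 wood 34 mu [0.522 0.141 0.096] min [0.487 0.12  0.078] max [0.576 0.17  0.137] dir [ 0.786 -0.038  0.617] normal [ 0.618  0.056 -0.784]
side diff in tote region 1.9495238095238094 ref table 1.8074285714285714
s0 bottle [0.7472 0.0042 0.0658]
s0 spool [ 0.3953 -0.0204  0.0425]
s0 pot [0.4197 0.4452 0.0433]
s18 bottle [0.7471 0.0042 0.066 ]
s18 spool [ 0.3952 -0.0205  0.0429]
s18 pot [0.4196 0.4454 0.0434]
the job is handed in; nothing more can be done
the job is handed in; nothing more can be done
```

The tote now hangs on the hook by the middle of its handle, level and at rest, and I handed the job in at about 27 s of the 72 s allowed. I chose the tote farthest from the base (0.61 m, against 0.30 m and 0.35 m).

- **Standing it up:** I tipped it by one handle leg held loosely as a hinge, let go past about 55°, and it came to stand upright. I then drew clear.
- **Hanging it:** I gripped the bar 30 mm from its middle, slid it over the hook tip and lowered it onto the hook. I then let go and moved away.

**Last checks:**
- **Position:** the bar's middle is about 1 mm from the seat and across the hook. Its top reads 0.220 m, so its axis is about 0.216 m against the wanted 0.214 m. The bar is level to about 1°.
- **Stillness:** two side pictures about 1 s apart differ only by camera noise.
- **Other objects:** the bottle, spool and pot moved less than 1 mm.

**What failed or disagreed:**
- **Fingertips:** they measured about 33 mm higher than the reported TCP, so my first close on the leg held nothing. I corrected for this by camera and touch.
- **First lift:** it raised the tote level instead of tipping it, until I loosened the grip.
- **Not measured:** I did not measure the force on the hook after letting go. It should carry the full weight, about 2.5–3 N.

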